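# Crank the packing press

### The job

Close up the three boxes in the trough of the packing press into one tight row, ready for banding: swing the folded crank handle right out until it latches (only then is the wheel free), then crank the wheel clockwise until the pusher has the boxes snug against the end stop. Stop as soon as you feel the row go tight, so that the boxes are not crushed; let go, leaving the handle latched out, and do not disturb the cup of parts that stands nearby.

Things in the scene. Friction and masses are not known exactly. Their poses are not given: they have to be found in the camera images.
- press: grey packing press, fixed. Origin on the table under the wheel's hub; x to its back, y (its left seen from the front) along the trough, z up. Its front face leans back: outward normal n = (-0.530, 0, 0.848), up-slope u = (0.848, 0, 0.530) in this frame; 186 mm up the slope, 170 mm wide. Trough: floor 6 mm above the table, rails 20 mm high, 82 mm apart, y = 80 to 350 mm
- guard_edge (a point): middle of the lower side of the front edge of the guard over the wheel: a grey plate 180 mm wide that leaves the press's back shelf (about 250 mm above the table) and runs parallel to n, 137 mm up-slope of the wheel's axis, from 94 to this edge 225 mm out of the face. A tool that works the crank must come in below it, tilted roughly along n
- lock_fork (a point): middle of the tip of the fork fixed to the lower edge of the sloped face: two prongs 8 mm wide and 15 mm apart, 47 mm high out of the face, 82 mm from the wheel's axis. While the handle is folded its steel tail sits in the fork and locks the wheel
- wheel_hub (a point): point where the wheel's axis meets the sloped face, 95 mm above the table. Its z axis is n (out of the face), its x axis points from the crank pin's side through the hub (up the slope at the start). The wheel is a dark steel disc of radius 56 mm, 5 to 20 mm out of the face; hub boss 28 mm out
- wheel (a joint): wheel angle, rad, grows clockwise seen from the front (the top of the wheel goes to -y). One radian moves the pusher 8 mm. At the start about 0. Friction about 0.1 N m
- handle_hinge (a point): fold pin of the crank handle, 62 mm from the wheel's axis and 40 mm out of the face; down-slope of the hub at the start. It is carried round with the wheel. The clevis round it is 22 mm wide and reaches 49 mm out of the face
- handle (a joint): fold angle of the crank handle, rad: 0 folded (parallel to the face, from the hinge across the hub), 1.571 fully out (it stands along n). A spring (0.03 to 0.2 N m) folds it back until the latch has caught. The wheel is locked until its tail leaves the fork at about 1.1 rad. The last 0.3 rad press the latch down, which takes about 5 to 8 N at the grip; latched, it rests at 1.45 to 1.57
- grip_centre (a point): middle of the handle's black, freely revolving round grip: 24 mm across, 80 mm long, this point 70 mm from the fold pin, so that the grip lies 30 to 110 mm from it. Its x axis runs along the handle away from the pin
- latch (a joint): small brass spring latch in the wheel, under the fold pin: depth pressed in, m. 0 when it is up (at rest, or when it has snapped up behind the tail), up to 0.008 while the tail rides over it
- pusher_face (a point): centre of the pusher's steel front face (70 x 26 mm), which looks along the press's +y
- pusher (a joint): travel of the pusher, m, about 0 at the start, 8 mm per radian of the wheel; it needs 44 to 64 mm to close the row. The drive is stiff: 1 N at the crank grip gives about 8 N on the boxes, which are crushed above 150 N; a tight row is felt as some 5 N more at the grip
- end_stop: steel end stop fixed across the trough, 36 mm high. Origin on the table under its face, which looks back at the pusher; its y axis is the pushing direction. The boxes together are 145 mm long: the row is tight when pusher_face is 145 mm before this face
- box_1_centre (a point): red lidded box nearest the pusher, about 50 x 70 x 27 mm (50 along the trough, 70 across it, 27 high). The point is its centre; its own x axis lies along the trough
- box_2_centre (a point): middle box, the same kind, about 50 x 70 x 27 mm (50 along the trough, 70 across it, 27 high). The point is its centre; its own x axis lies along the trough
- box_3_centre (a point): dark green lidded box nearest the end stop, about 45 x 62 x 31 mm (45 along the trough, 62 across it, 31 high). The point is its centre; its own x axis lies along the trough
- cup_centre (a point): loose white cup of parts, 62 mm across, 23 mm high, on the table before the trough: leave it alone. The point is its centre
Things that resemble listed ones, but are neither listed nor needed, are in the scene too. Leave any purple look-alike of the part that bears box_2_centre alone. What is shaped like the part that bears box_3_centre but purple is not meant.

How it is judged:
On the way, in this order (a step that is already met when the one before it is completed fails the run):
1. the handle is swung out and latched, with the row still open (value of joint handle above 1.4 rad and value of joint latch below 0.003 m and y of pusher_face in the frame of end_stop below -0.17 m), for 0.1 s.
2. the handle still latched, the pusher has closed up the row against the end stop (value of joint handle above 1.4 rad and value of joint latch below 0.003 m and y of pusher_face in the frame of end_stop above -0.148 m), for 0.1 s.
At the end, for the whole second after the job is handed in: Handle latched out (fold angle over 1.40 rad, latch up within 3 mm); pusher face within 148 mm of the end stop (the boxes fill 145 mm); all three boxes flat in the trough between the two, square to it within 5 degrees; wheel at rest and released (all of step 2 and y of box_1_centre in the frame of end_stop between -0.14 and -0.015 m and z of box_1_centre in the frame of press between 0.012 and 0.028 m and angle between the x axis of each of box_1_centre, box_2_centre, box_3_centre and the y axis of press, either way round below 0.09 rad and y of box_2_centre in the frame of end_stop between -0.14 and -0.015 m and z of box_2_centre in the frame of press between 0.012 and 0.028 m and y of box_3_centre in the frame of end_stop between -0.14 and -0.015 m and z of box_3_centre in the frame of press between 0.012 and 0.028 m and velocity of joint wheel between -0.1 and 0.1 rad/s); the robot touches nothing.
It fails at once if the pusher presses on the boxes with more than 150 N (they are crushed) (contact force between pusher and anything else above 150 N).
It fails at once if the cup is moved by more than 20 mm (distance of cup_centre from where it was at the start of the episode above 0.02 m).
It also fails if it takes over 67 s, if anything falls off the work surface, if the arm or the gripper's body presses on something with over 40 N, if the wrist force passes 120 N, or if a joint passes its speed limit or range.

### The arm

A 6-joint arm with a two-finger parallel gripper is mounted at the origin on a cart in front of the work surface, level with it; the furniture and walls round the work are solid. World frame = base frame: x ahead of the robot, y to its left, z up, the work surface at z = 0. Lengths are in m, angles in rad, forces in N, time in s.
With the tool pointing down it reaches from about 0.375 to 0.975 m from the base axis. Payload 3.8 kg.
Tool frame: the origin (TCP) lies at the very end of the fingers, on their centre line; the grasp point (between the pads) lies 19 mm behind it (bot.pinch_z is the distance from the TCP to the grasp point, in m); x points along the fingers, y is the direction in which the jaws open and shut, and the axes are right-handed (so a half turn about x gives the same grasp; the last joint's range is limited). The gripper opens to 85 mm and grips with 20 to 120 N. Pads are 22 mm wide; open, the fingers measure 114 mm over their backs; the gripper's body (76 mm by 85 mm) begins 54 mm behind the grasp point. The pads swing forward as they close: fully open they stand 13 mm farther back than shut.
Start: joints at [1.205, 0.264, 1.604, -0, 1.274, -0.037], TCP at [0.218, 0.639, 0.231] pointing down, gripper open.
Joint ranges: [-2.63, 2.63], [-0.94, 2.18], [0.31, 2.57], [-1.31, 4.45], [0, 2.66], [-2.55, 2.55]. Speed limits (rad/s): [2.57, 2.57, 3.14, 3.14, 3.14, 3.14].

### API

Orientations are given as a rotation vector (axis times angle).
In Python, from workcell import monitor, imaging, finish_job, bot gives the robot as it stands.
- The arm moves only by the tool jog_arm, never from a script. Its argument "rows" is a list of rows, each a list of 7 numbers: the shift along the tool's x, y, z in m, then the turn, a rotation vector about the tool's x, y, z in rad, then the opening in per cent of the stroke, from 0 (shut) to 100 (fully open). A call has 1 to 20 rows; each row is the pose to reach, as a shift and turn from the pose measured when the call began, along the tool's axes at that moment; what a row does not reach only later rows make up. A row lasts 1/10 s, in which the tool goes at most 50 mm and 8.59 degrees, less where a joint would pass 70% of its speed; a pose out of reach is approached as far as the arm can. A call with a gripper value outside its range is refused whole. The fingers move at their own pace and stop on an object; "force" is the grip in N (left out, the last holds). Time passes only in rows, so rows that repeat a pose let the fingers close. It gives the time, the measured TCP pose, the force and the opening at its end, in the units of the state.
- monitor.read_state(): the state, without advancing time (a new reading comes with each control period).
- imaging.read_camera(name): name is "side" or "top"; returns the picture (400x640x3 uint8, blue, green, red); there is no depth.
- imaging.camera_params(name): a dict with "fx", "fy", "cx", "cy" (pixels), "k1" (the pictures are not rectified: a ray, as slopes to the right and down, at radius r is drawn at 1 + k1 r^2 times it, then the intrinsics apply), "T" (4x4, takes a point from camera to world coordinates). Camera axes: x right, y down, z forward; pixel columns grow to the right and rows downward; lengths in m; the calibration is good to about 2 mm. A picture is of the moment at which its call begins. camera_params takes no time and is no camera call.
- finish_job(): hands the job in, once; it reports no verdict.
The state is a dict: "time": time; "q": joint angles; "joint_vel": joint speeds; "joint_torque": joint torques, N m; "tool_pos": TCP position; "tcp_rot": TCP orientation; "wrist_force": force on the tool from outside, world axes, zero at the start; "torque": the same for the moment, N m; "width": opening from 0.0 (shut) to 1.0 (fully open).
Only numpy, scipy, OpenCV 4.12 (cv2) and the standard library are available. Lean on these libraries where they do the work, as an engineer would, in place of code of your own. Each camera call takes 0.05 s, during which the arm holds its last target. There are 200 camera calls.

## Working session

There is one attempt and no reset: what is moved stays moved. The work goes in short steps, Python scripts to look and compute and a tool call to move; the robot and the scene stay as the last step left them, time stands still between calls to the robot, and variables do not carry over. Pictures are saved under pics/ and viewed, about 8 in all and at most 12, crops included, and the job is handed in when it is done.

Besides the shell and the picture viewer there is one more tool, called after "Call:" as name([rows], argument=value, ...), one row to a line, values as JSON. jog_arm: Moves the arm, as the interface text tells. Its arguments: {"type":"object","properties":{"rows":{"type":"array","items":{"type":"array","items":{"type":"number"}}},"force":{"type":"number"}},"required":["rows"]}

```bash
ls; mkdir -p pics; python3 - <<'E'
from workcell import monitor, imaging, bot
import cv2,numpy as np
np.set_printoptions(precision=4,suppress=True)
for n in("side","top"):
    cv2.imwrite(f"pics/{n}0.png",imaging.read_camera(n)); p=imaging.camera_params(n); print(n,p)
s=monitor.read_state();print(s)
print([a for a in dir(bot) if a[0]!='_'])
E
```

```text
pics
side {'fx': 370.262857748522, 'fy': 370.262857748522, 'cx': 318.5419391629535, 'cy': 203.54431535287657, 'k1': -0.04699266815610321, 'T': array([[-0.9188, -0.2493,  0.3059,  0.3801],
       [-0.3946,  0.5886, -0.7056,  0.7296],
       [-0.0042, -0.769 , -0.6392,  0.7724],
       [ 0.    ,  0.    ,  0.    ,  1.    ]])}
top {'fx': 458.18029190498225, 'fy': 458.18029190498225, 'cx': 317.85421494266495, 'cy': 201.52198869876844, 'k1': -0.10802640437866044, 'T': array([[-0.0026, -0.9754,  0.2205,  0.3938],
       [-1.    ,  0.0039,  0.0052,  0.1163],
       [-0.0059, -0.2204, -0.9754,  1.4045],
       [ 0.    ,  0.    ,  0.    ,  1.    ]])}
{'time': 0.1, 'q': array([ 1.2051,  0.2647,  1.6053,  0.    ,  1.2737, -0.0369]), 'joint_vel': array([ 0.0006, -0.0018, -0.0026, -0.0002,  0.0005, -0.0003]), 'joint_torque': array([  0.0007, -51.6708, -36.8588,  -0.    ,   0.0063,  -0.    ]), 'tool_pos': array([0.2177, 0.6382, 0.2301]), 'tcp_rot': array([ 0.2565,  1.5558, -0.2596]), 'wrist_force': array([-0.016 , -0.0662, -0.5177]), 'torque': array([ 0.0229,  0.0195, -0.0233]), 'width': 0.9970085220293301}
['MotionError', 'pinch_z']
```

View pics/side0.png

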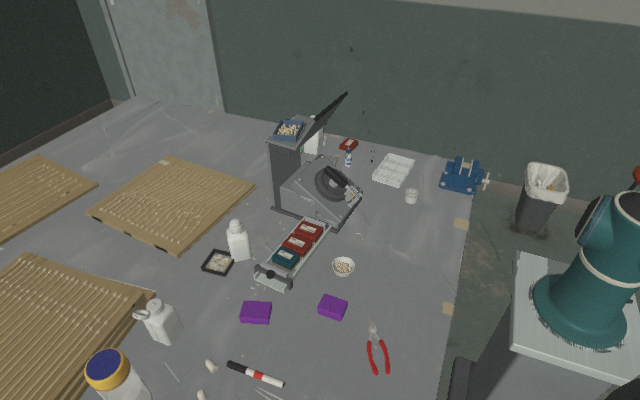

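View pics/top0.png

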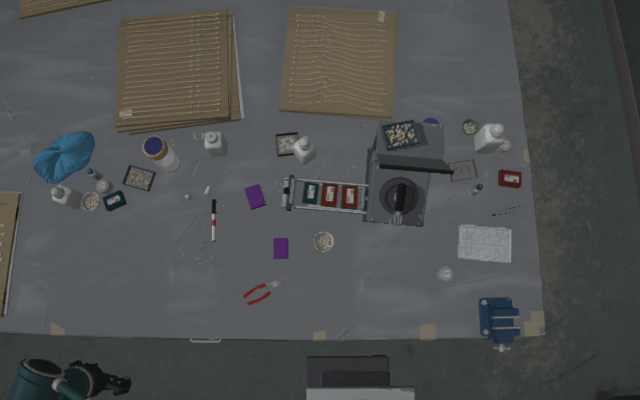

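```bash
python3 - <<'E'
import cv2,numpy as np
t=cv2.imread("pics/top0.png")[115:240,270:460]; cv2.imwrite("pics/tc.png",cv2.resize(t,None,fx=4.2,fy=4.2,interpolation=cv2.INTER_CUBIC))
s=cv2.imread("pics/side0.png")[90:295,230:400]; cv2.imwrite("pics/sc.png",cv2.resize(s,None,fx=2.9,fy=2.9,interpolation=cv2.INTER_CUBIC))
E
```

```text
(no output)
```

View pics/tc.png

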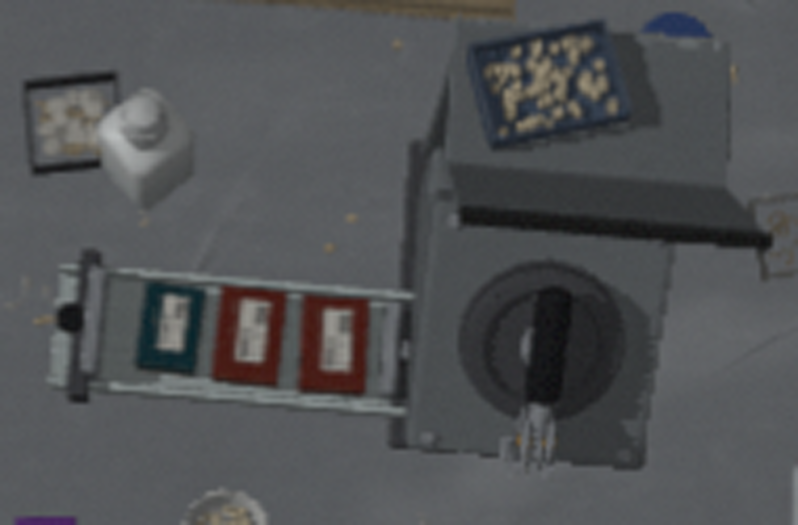

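View pics/sc.png

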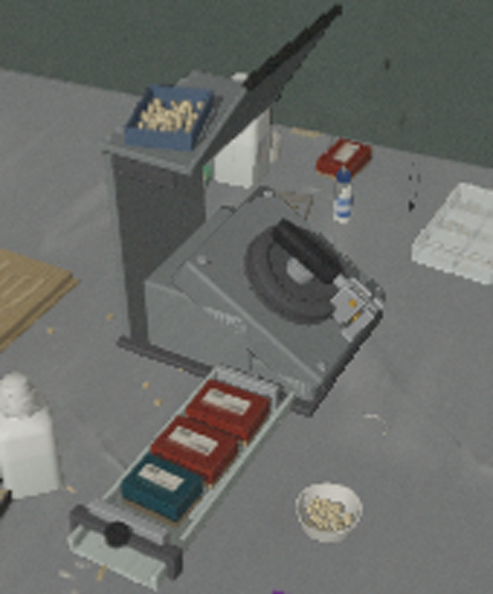

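```bash
cat > h.py <<'E'
import cv2,numpy as np
from workcell import monitor, imaging, bot
from scipy.spatial.transform import Rotation as R
np.set_printoptions(precision=4,suppress=True)
P={n:imaging.camera_params(n) for n in("side","top")}
def proj(n,X):
    p=P[n];T=p["T"];c=(np.atleast_2d(X)-T[:3,3])@T[:3,:3];s=c[:,:2]/c[:,2:];s=s*(1+p["k1"]*(s**2).sum(1,keepdims=True))
    return s*[p["fx"],p["fy"]]+[p["cx"],p["cy"]]
def ray(n,uv):
    p=P[n];K=np.array([[p["fx"],0,p["cx"]],[0,p["fy"],p["cy"]],[0,0,1]])
    s=cv2.undistortPoints(np.array([[uv]],float),K,np.array([p["k1"],0,0,0.]))[0,0]
    # model multiplies by 1+k1 r^2, same as OpenCV
    d=p["T"][:3,:3]@[s[0],s[1],1];return p["T"][:3,3],d/np.linalg.norm(d)
def plane(n,uv,z):
    o,d=ray(n,uv);return o+d*(z-o[2])/d[2]
def tri(a,b):
    (o1,d1),(o2,d2)=ray("side",a),ray("top",b)
    A=np.stack([d1,-d2],1);t=np.linalg.lstsq(A,o2-o1,rcond=None)[0]
    p,q=o1+t[0]*d1,o2+t[1]*d2;return (p+q)/2,np.linalg.norm(p-q)
N=np.array([-.53,0,.848]);U=np.array([.848,0,.53])
def press(par):
    c,s=np.cos(par[2]),np.sin(par[2]);return np.array([[c,-s,0],[s,c,0],[0,0,1]]),np.array([par[0],par[1],0])
def pt(par,u,y,n,z0=.095):
    Rm,t=press(par);return Rm@(np.array([0,0,z0])+u*U+np.array([0,y,0])+n*N)+t
E
python3 - <<'E'
from h import *
from scipy.optimize import least_squares
tc=lambda x,y:np.array([x,y])/4.2+[270,115]-0.4
sc=lambda x,y:np.array([x,y])/2.9+[230,90]-0.33
# grip masks
for n,(x0,y0,x1,y1) in {"top":(390,180,412,212),"side":(318,160,352,192)}.items():
    g=cv2.cvtColor(cv2.imread(f"pics/{n}0.png"),cv2.COLOR_BGR2GRAY)[y0:y1,x0:x1]
    m=(g<32).astype(np.uint8);k,l,st,c=cv2.connectedComponentsWithStats(m)
    i=1+st[1:,4].argmax();print(n,c[i]+[x0,y0],st[i]); globals()[n]=c[i]+[x0,y0]
    print(np.percentile(g,[1,5,10,20,30,50]))
print("grip",tri(side,top))
w=tri(sc(299,270),tc(541,338));print("hub approx",w)
for z in(.02,):print([plane("top",tc(*q),z) for q in((110,270),(410,296),(110,387),(408,410))])
def res(p):
    Rm,t=press(p);r=[]
    r+=list(proj("top",pt(p,.008,0,.04))[0]-top)+list(proj("side",pt(p,.008,0,.04))[0]-side)
    r+=list(proj("top",pt(p,0,0,.02))[0]-tc(542,340))
    for q,y in(((110,270),.047),((410,296),.047),((110,387),-.047),((408,410),-.047)):
        X=Rm.T@(plane("top",tc(*q),.02)-t);r.append(600*(X[0]-np.sign(y)*.0435))
    return r
s=least_squares(res,[.55,-.05,0.08]);print(s.x,np.array(s.fun))
p=s.x
for n,f in(("fork",(-.082,0,.047)),("guard",(.137,0,.225)),("hinge",(-.062,0,.04))):
    X=pt(p,*f);print(n,X,proj("top",X),proj("side",X))
E
```

```text
top [400.5044 196.8142] [  5   3  13  28 226]
[15.  18.  20.  23.  28.  37.5]Traceback (most recent call last):
  File "<stdin>", line 9, in <module>
ValueError: attempt to get argmax of an empty sequence
```

```bash
cat > fit.py <<'E'
from h import *
from scipy.optimize import least_squares
tc=lambda x,y:np.array([x,y])/4.2+[270,115]-0.4
sc=lambda x,y:np.array([x,y])/2.9+[230,90]-0.33
for n,(x0,y0,x1,y1) in {"top":(390,180,412,212),"side":(318,160,352,192)}.items():
    g=cv2.cvtColor(cv2.imread(f"pics/{n}0.png"),cv2.COLOR_BGR2GRAY)[y0:y1,x0:x1]
    for th in ((22,25,28) if n=="top" else (40,46,52)):
        m=(g<th).astype(np.uint8);k,l,st,c=cv2.connectedComponentsWithStats(m)
        if k<2: print(n,th,"none",g.min(),np.percentile(g,[5,10,20,30]));continue
        i=1+st[1:,4].argmax();print(n,th,c[i]+[x0,y0],st[i])
        if th in(25,46):globals()[n]=c[i]+[x0,y0]
print("grip",tri(side,top))
print("hub approx",tri(sc(299,270),tc(541,338)))
def res(p):
    Rm,t=press(p);r=[]
    r+=list(proj("top",pt(p,.008,0,.046))[0]-top)+list(proj("side",pt(p,.008,0,.046))[0]-side)
    r+=list(proj("top",pt(p,0,0,.02))[0]-tc(542,340))
    for q,y in(((110,270),.047),((410,296),.047),((110,387),-.047),((408,410),-.047)):
        X=Rm.T@(plane("top",tc(*q),.02)-t);r.append(600*(X[0]-np.sign(y)*.0435))
    return r
s=least_squares(res,[.55,-.05,0.08]);print(s.x,np.array(s.fun))
p=s.x
for n,f in(("fork",(-.082,0,.047)),("guard",(.137,0,.225)),("guardL",(.137,.09,.225)),("guardR",(.137,-.09,.225)),("hinge",(-.062,0,.04))):
    X=pt(p,*f);print(n,X,(proj("top",X)[0]-[270,115])*4.2,(proj("side",X)[0]-[230,90])*2.9)
E
python3 fit.py
```

```text
top 22 [402.2414 197.2759] [ 8  4  8 27 87]
top 25 [400.7229 197.512 ] [  6   4  10  27 166]
top 28 [400.5314 196.8502] [  6   4  11  27 207]
side 40 [330.     175.6667] [11 15  3  2  3]
side 46 [335.9402 176.9316] [  6   7  24  21 117]
side 52 [336.0053 176.8942] [  6   6  24  22 189]
grip (array([ 0.6912, -0.1148,  0.1288]), np.float64(0.00359557184895726))
hub approx (array([ 0.7019, -0.1128,  0.1061]), np.float64(0.0073437309405327885))
[ 0.7084 -0.1124 -0.0873] [-0.6965 -0.0398 -0.908  -2.0028 -0.0379  1.6563  0.5937 -0.2451 -0.5541
  0.0537]
fork [ 0.6143 -0.1041  0.0914] [529.6341 469.512 ] [371.0327 304.3169]
guard [ 0.7054 -0.1121  0.3584] [612.2852 232.8979] [295.873   40.8912]
guardL [ 0.7132 -0.0224  0.3584] [454.7691 219.9036] [247.7184  81.6987]
guardR [ 0.6975 -0.2017  0.3584] [768.6194 246.0458] [338.1758   5.1129]
hinge [ 0.6349 -0.1059  0.0961] [532.1599 439.0301] [352.7822 294.8721]
```

```bash
cat >> h.py <<'E'
PAR=np.array([.7084,-.1124,-.0873]); DEL=np.radians(8)
RT=None
def target(u,y,n,sy=1,d=DEL):
    Rm,_=press(PAR);x=Rm@-(np.cos(d)*N-np.sin(d)*U);x/=np.linalg.norm(x);yv=sy*Rm[:,1]
    return pt(PAR,u,y,n),np.stack([x,yv,np.cross(x,yv)],1)
def cur():
    s=monitor.read_state();return s,np.array(s["tool_pos"]),R.from_rotvec(s["tcp_rot"]).as_matrix()
def row(X,RR):
    s,p,r=cur();return np.round(np.r_[r.T@(np.asarray(X)-p),R.from_matrix(r.T@RR).as_rotvec()],4)
E
python3 - <<'E'
from h import *
s,p,r=cur();print(r)
for sy in(1,-1):
    X,RR=target(.023,0,.20,sy);print(sy,X);print(RR,row(X,RR))
    print("mid",row([.42,.0,.42],RR))
# pusher/boxes in top crop
tc=lambda x,y:np.array([x,y])/4.2+[270,115]-0.4
Rm,t=press(PAR)
for nm,q,z in(("stopface",(100,310),.036),("stopface lo",(95,370),.036),("g L",(140,325),.037),("g R",(205,330),.037),("r2L",(217,337),.033),("r2R",(285,340),.033),("r1L",(302,345),.033),("r1R",(369,345),.033),("pushL",(381,350),.03),("pushR",(395,350),.03)):
    print(nm,Rm.T@(plane("top",tc(*q),z)-t))
E
```

```text
[[-0.0007  0.3229  0.9464]
 [-0.0019  0.9464 -0.3229]
 [-1.     -0.002  -0.0001]]
1 [ 0.6222 -0.1049  0.2768]
[[ 0.6404  0.0872  0.7631]
 [-0.0561  0.9962 -0.0668]
 [-0.766   0.      0.6429]] [-0.0456 -0.5728  0.6228 -0.2309 -0.6951  0.0862]
mid [-0.1889 -0.5391  0.3975 -0.2309 -0.6951  0.0862]
-1 [ 0.6222 -0.1049  0.2768]
[[ 0.6404 -0.0872 -0.7631]
 [-0.0561 -0.9962  0.0668]
 [-0.766  -0.     -0.6429]] [-0.0456 -0.5728  0.6228  2.7369  0.1236  0.9968]
mid [-0.1889 -0.5391  0.3975  2.7369  0.1236  0.9968]
stopface [0.0092 0.3133 0.036 ]
stopface lo [-0.036   0.3126  0.036 ]
g L [0.0001 0.2829 0.037 ]
g R [0.0003 0.2351 0.037 ]
r2L [-0.0033  0.226   0.033 ]
r2R [-0.0014  0.1762  0.033 ]
r1L [-0.0041  0.1635  0.033 ]
r1R [-0.      0.1146  0.033 ]
pushL [-0.0023  0.1053  0.03  ]
pushR [-0.0014  0.0951  0.03  ]
```

Call:
jog_arm([
  [-0.19,0,0,0,0,0,100],
  [-0.19,-0.1,0.1,-0.05,-0.15,0.02,100],
  [-0.19,-0.54,0.4,-0.23,-0.695,0.086,100],
  [-0.19,-0.54,0.4,-0.23,-0.695,0.086,100],
  [-0.19,-0.54,0.4,-0.23,-0.695,0.086,100],
  [-0.19,-0.54,0.4,-0.23,-0.695,0.086,100],
  [-0.19,-0.54,0.4,-0.23,-0.695,0.086,100],
  [-0.19,-0.54,0.4,-0.23,-0.695,0.086,100],
  [-0.19,-0.54,0.4,-0.23,-0.695,0.086,100],
  [-0.19,-0.54,0.4,-0.23,-0.695,0.086,100],
  [-0.19,-0.54,0.4,-0.23,-0.695,0.086,100],
  [-0.19,-0.54,0.4,-0.23,-0.695,0.086,100],
  [-0.19,-0.54,0.4,-0.23,-0.695,0.086,100],
  [-0.19,-0.54,0.4,-0.23,-0.695,0.086,100],
  [-0.19,-0.54,0.4,-0.23,-0.695,0.086,100],
  [-0.19,-0.54,0.4,-0.23,-0.695,0.086,100],
  [-0.19,-0.54,0.4,-0.23,-0.695,0.086,100],
  [-0.19,-0.54,0.4,-0.23,-0.695,0.086,100],
])

```text
time: 1.9
tool_pos: [0.4217, -0.0043, 0.4207]
tcp_rot: [0.042, 0.873, -0.089]
wrist_force: [0.2, 0.7, -0.2]
width: 0.999
```

```bash
python3 - <<'E'
from h import *
print(row(*target(.023,0,.15)),row(*target(.023,0,.03)),cur()[0])
E
```

```text
[ 0.2941 -0.0809  0.0611 -0.0067 -0.001   0.0048] [ 0.4129 -0.0804  0.0445 -0.0067 -0.001   0.0048] {'time': 1.9, 'q': array([-0.0406, -0.7872,  2.2244, -0.0411,  1.0083, -1.5063]), 'joint_vel': array([0.1122, 0.0029, 0.008 , 0.0005, 0.0009, 0.0065]), 'joint_torque': array([ -2.2143,  -1.6752, -42.0142,  -0.248 ,  -3.498 ,  -0.1114]), 'tool_pos': array([ 0.4217, -0.0043,  0.4207]), 'tcp_rot': array([ 0.0423,  0.8729, -0.0891]), 'wrist_force': array([ 0.1986,  0.7084, -0.1755]), 'torque': array([ 0.0341,  0.3181, -0.0213]), 'width': 0.9994558550344277}
```

Call:
jog_arm([
  [0.04,-0.03,0.02,0,0,0,100],
  [0.08,-0.06,0.05,-0.007,0,0.005,100],
  [0.12,-0.081,0.061,-0.007,-0.001,0.005,100],
  [0.16,-0.081,0.061,-0.007,-0.001,0.005,100],
  [0.2,-0.081,0.061,-0.007,-0.001,0.005,100],
  [0.24,-0.081,0.061,-0.007,-0.001,0.005,100],
  [0.27,-0.081,0.061,-0.007,-0.001,0.005,100],
  [0.294,-0.081,0.061,-0.007,-0.001,0.005,100],
  [0.294,-0.081,0.061,-0.007,-0.001,0.005,100],
  [0.294,-0.081,0.061,-0.007,-0.001,0.005,100],
])

```text
time: 2.9
tool_pos: [0.6484, -0.1033, 0.233]
tcp_rot: [0.036, 0.875, -0.076]
wrist_force: [-0.8, -0.8, 0.8]
width: 1.0
```

```bash
python3 - <<'E'
from h import *
for n in(.15,.06,.03):print(row(*target(.023,0,n)))
s=imaging.read_camera("side")[90:295,230:400]; t=imaging.read_camera("top")[115:240,330:470]
s=cv2.resize(s,None,fx=2.2,fy=2.2,interpolation=cv2.INTER_CUBIC);t=cv2.resize(t,None,fx=3,fy=3,interpolation=cv2.INTER_CUBIC)
c=np.zeros((max(s.shape[0],t.shape[0]),s.shape[1]+t.shape[1],3),np.uint8);c[:s.shape[0],:s.shape[1]]=s;c[:t.shape[0],s.shape[1]:]=t
cv2.imwrite("pics/a1.png",c)
E
```

```text
[-0.0007 -0.0038  0.0013  0.004  -0.0028 -0.0043]
[ 0.0885 -0.0041 -0.011   0.004  -0.0028 -0.0043]
[ 0.1182 -0.0042 -0.015   0.004  -0.0028 -0.0043]
```

View pics/a1.png

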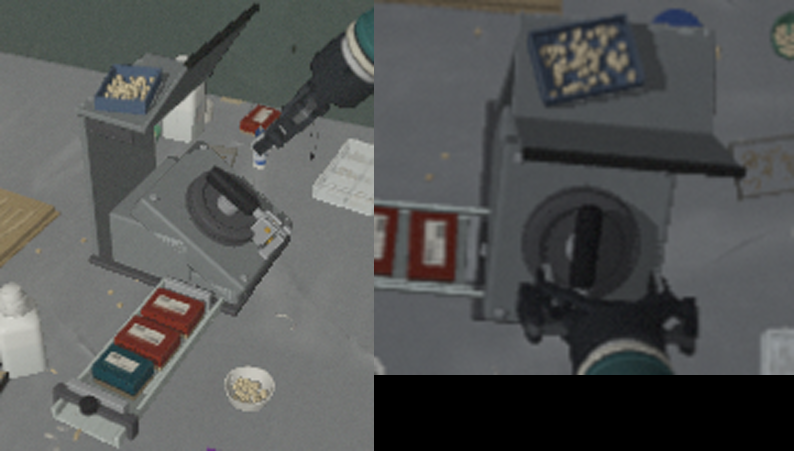

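The picture shows the open gripper in front of the folded handle: the fingertips are near (262,148) in the side pane and straddle the grip near (587,245) in the top pane. I'm now approaching along n.

Call:
jog_arm([
  [0.02,-0.004,-0.002,0.004,-0.003,-0.004,100],
  [0.05,-0.004,-0.006,0.004,-0.003,-0.004,100],
  [0.075,-0.004,-0.009,0.004,-0.003,-0.004,100],
  [0.095,-0.004,-0.012,0.004,-0.003,-0.004,100],
  [0.11,-0.004,-0.014,0.004,-0.003,-0.004,100],
  [0.118,-0.004,-0.015,0.004,-0.003,-0.004,100],
  [0.118,-0.004,-0.015,0.004,-0.003,-0.004,100],
])

```text
time: 3.7
tool_pos: [0.713, -0.1141, 0.1362]
tcp_rot: [0.038, 0.867, -0.083]
wrist_force: [-0.6, -0.4, -0.7]
width: 1.0
```

Call:
jog_arm([
  [0,0,0,0,0,0,50],
  [0,0,0,0,0,0,30],
  [0,0,0,0,0,0,10],
  [0,0,0,0,0,0,10],
  [0,0,0,0,0,0,10],
  [0,0,0,0,0,0,10],
  [0,0,0,0,0,0,10],
  [0,0,0,0,0,0,10],
], force=40)

```text
time: 4.5
tool_pos: [0.7133, -0.1145, 0.1367]
tcp_rot: [0.038, 0.866, -0.084]
wrist_force: [-0.2, -2.0, 2.5]
width: 0.268
```

```bash
cat >> h.py <<'E'
def pc(p):
    "TCP in press (u,y,n)"
    Rm,t=press(PAR);v=Rm.T@(p-t)-[0,0,.095];return np.array([v@U,v[1],v@N])
def fpress():
    s=monitor.read_state();Rm,_=press(PAR);f=Rm.T@s["wrist_force"];return np.array([f@U,f[1],f@N])
E
python3 - <<'E'
from h import *
s,p,r=cur();print(pc(p),fpress(),s["width"]);c=pc(p)
# contact point is 12mm behind TCP; arc about hinge
Rm,_=press(PAR)
b=np.array([c[0],c[2]])
print("tool axes in (u,y,n)",np.array([U@Rm.T@r,(Rm.T@r)[1],N@Rm.T@r]))
E
```

```text
[ 0.0264 -0.0016  0.0327] [ 1.2938 -2.0551  2.0848] 0.2684394488725987
tool axes in (u,y,n) [[ 0.1448  0.001   0.9895]
 [-0.0019  1.     -0.0008]
 [-0.9895 -0.0018  0.1448]]
```

```bash
python3 - <<'E'
import numpy as np
for th in np.r_[.1:1.56:.1,1.55,1.58,1.6]:
    du,dn=-.087*(1-np.cos(th)),.087*np.sin(th)
    print(f"[{.145*du-.9895*dn:.3f},0,{.9895*du+.145*dn:.3f},0,0,0,10],",round(th,2))
E
```

```text
[-0.009,0,0.001,0,0,0,10], 0.1
[-0.017,0,0.001,0,0,0,10], 0.2
[-0.026,0,-0.000,0,0,0,10], 0.3
[-0.035,0,-0.002,0,0,0,10], 0.4
[-0.043,0,-0.004,0,0,0,10], 0.5
[-0.051,0,-0.008,0,0,0,10], 0.6
[-0.058,0,-0.012,0,0,0,10], 0.7
[-0.066,0,-0.017,0,0,0,10], 0.8
[-0.072,0,-0.023,0,0,0,10], 0.9
[-0.078,0,-0.029,0,0,0,10], 1.0
[-0.084,0,-0.036,0,0,0,10], 1.1
[-0.088,0,-0.043,0,0,0,10], 1.2
[-0.092,0,-0.051,0,0,0,10], 1.3
[-0.095,0,-0.059,0,0,0,10], 1.4
[-0.098,0,-0.067,0,0,0,10], 1.5
[-0.098,0,-0.072,0,0,0,10], 1.55
[-0.099,0,-0.074,0,0,0,10], 1.58
[-0.099,0,-0.076,0,0,0,10], 1.6
```

Call:
jog_arm([
  [-0.009,0,0.001,0,0,0,10],
  [-0.017,0,0.001,0,0,0,10],
  [-0.026,0,0,0,0,0,10],
  [-0.035,0,-0.002,0,0,0,10],
  [-0.043,0,-0.004,0,0,0,10],
  [-0.051,0,-0.008,0,0,0,10],
  [-0.058,0,-0.012,0,0,0,10],
  [-0.066,0,-0.017,0,0,0,10],
  [-0.066,0,-0.017,0,0,0,10],
])

```text
time: 5.4
tool_pos: [0.6562, -0.1091, 0.1752]
tcp_rot: [0.038, 0.868, -0.083]
wrist_force: [0.3, -3.4, -10.6]
width: 0.265
```

```bash
python3 - <<'E'
from h import *
s,p,r=cur();print(pc(p),fpress(),s["width"])
E
```

```text
[-0.0018 -0.0012  0.0958] [-5.1607 -3.3711 -9.315 ] 0.26521221617566165
```

Call:
jog_arm([
  [-0.005,0,-0.007,0,0,0,10],
  [-0.011,0,-0.013,0,0,0,10],
  [-0.016,0,-0.02,0,0,0,10],
  [-0.02,0,-0.027,0,0,0,10],
  [-0.024,0,-0.035,0,0,0,10],
  [-0.027,0,-0.043,0,0,0,10],
  [-0.03,0,-0.051,0,0,0,10],
  [-0.03,0,-0.056,0,0,0,10],
  [-0.03,0,-0.056,0,0,0,10],
], force=60)

```text
time: 6.3
tool_pos: [0.5957, -0.1036, 0.1643]
tcp_rot: [0.038, 0.864, -0.084]
wrist_force: [0.3, -1.0, -0.2]
width: 0.101
```

```bash
python3 - <<'E'
from h import *
s,p,r=cur();print(pc(p),fpress(),s["width"])
E
```

```text
[-0.0591 -0.0011  0.1187] [ 0.1648 -0.9285 -0.3634] 0.10115326105958833
```

```bash
cat >> h.py <<'E'
def shot(name):
    s=imaging.read_camera("side")[90:295,230:400]; t=imaging.read_camera("top")[115:240,330:470]
    s=cv2.resize(s,None,fx=2.2,fy=2.2,interpolation=cv2.INTER_CUBIC);t=cv2.resize(t,None,fx=3,fy=3,interpolation=cv2.INTER_CUBIC)
    c=np.zeros((max(s.shape[0],t.shape[0]),s.shape[1]+t.shape[1],3),np.uint8);c[:s.shape[0],:s.shape[1]]=s;c[:t.shape[0],s.shape[1]:]=t
    cv2.imwrite(f"pics/{name}.png",c)
E
python3 -c "
from h import *
shot('a2')"
```

```text
(no output)
```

View pics/a2.png

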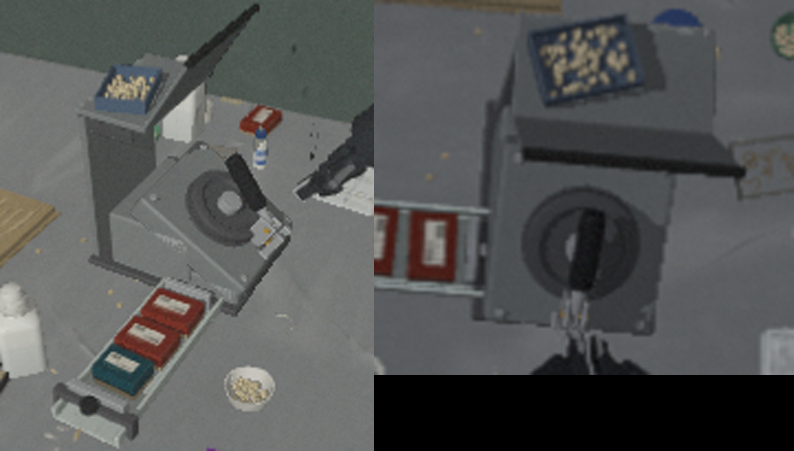

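The view shows the handle has slipped out and is springing back: its grip runs from (237,160) to (262,210) in the side pane, with the fingers empty at (310,190). I held it with only the last few mm of the fingertips, so I'll regrasp deeper and harder.

```bash
python3 - <<'E'
from h import *
print(row(*target(.03,0,.14)));print(cur()[0]["q"])
E
```

```text
[-0.008   0.0013  0.0907 -0.0008  0.0084  0.002 ]
[-0.2866 -0.1602  2.3467  0.4638  0.2869 -2.1697]
```

```bash
sed -i 's/DEL=np.radians(8)/DEL=np.radians(-4)/' h.py; python3 - <<'E'
from h import *
print(row(*target(-.06,0,.15)),row(*target(.03,0,.14)))
E
```

```text
[-0.0311  0.0012  0.0032 -0.0011  0.2178  0.0019] [-0.008   0.0013  0.0907 -0.0011  0.2178  0.0019]
```

Call:
jog_arm([
  [-0.031,0.001,0.003,0,0.1,0,60],
  [-0.031,0.001,0.003,0,0.218,0,60],
  [-0.02,0.001,0.05,0,0.218,0,60],
  [-0.01,0.001,0.09,0,0.218,0,60],
  [-0.008,0.001,0.091,-0.001,0.218,0.002,60],
  [-0.008,0.001,0.091,-0.001,0.218,0.002,60],
  [-0.008,0.001,0.091,-0.001,0.218,0.002,60],
])

```text
time: 7.1
tool_pos: [0.6588, -0.1082, 0.2286]
tcp_rot: [0.048, 1.084, -0.078]
wrist_force: [-0.5, 0.2, 0.1]
width: 0.6
```

```bash
python3 - <<'E'
from h import *
s,p,r=cur();print(pc(p),fpress(),s["width"],s["q"])
print(row(*target(.03,0,.024)))
shot('a3')
E
```

```text
[ 0.0286 -0.0001  0.1397] [-0.395   0.1422  0.3996] 0.5998226403427729 [-0.2366 -0.0261  2.0081  0.1115  0.6808 -1.7896]
[ 0.1153  0.0001  0.0097 -0.0002 -0.0024 -0.0005]
```

View pics/a3.png

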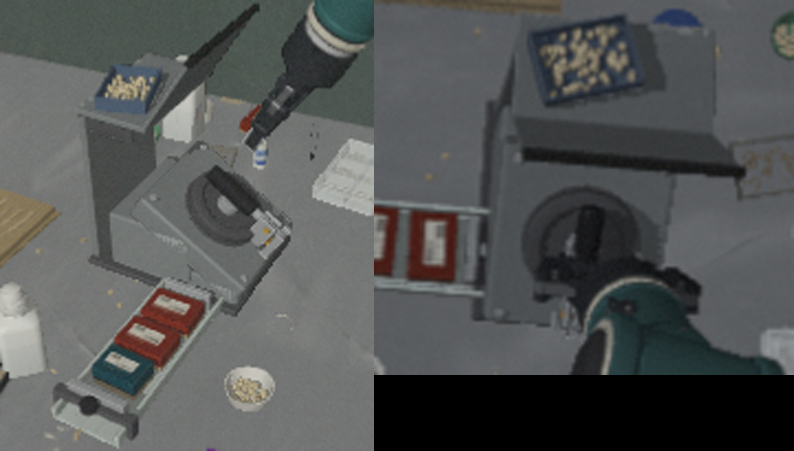

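The handle is folded again at (230,185) in the side pane, and the gripper is above it with clearance to the guard. I'm descending deeper, feeling for the disc.

Call:
jog_arm([
  [0.03,0,0.003,0,0,0,60],
  [0.06,0,0.005,0,0,0,60],
  [0.085,0,0.007,0,0,0,60],
  [0.1,0,0.009,0,0,0,60],
  [0.108,0,0.009,0,-0.002,0,60],
  [0.112,0,0.01,0,-0.002,0,60],
  [0.114,0,0.01,0,-0.002,0,50],
  [0.115,0,0.01,0,-0.002,0,45],
  [0.115,0,0.01,0,-0.002,0,45],
])

```text
time: 8.1
tool_pos: [0.7209, -0.1137, 0.1323]
tcp_rot: [0.048, 1.08, -0.079]
wrist_force: [0.4, -1.1, -0.3]
width: 0.452
```

```bash
python3 - <<'E'
from h import *
s,p,r=cur();print(pc(p),fpress(),s["width"])
E
```

```text
[ 0.0305 -0.0002  0.025 ] [ 0.2633 -1.0631 -0.4985] 0.4517746088418128
```

Call:
jog_arm([
  [0.0015,0,0,0,0,0,35],
  [0.0015,0,0,0,0,0,10],
  [0.0015,0,0,0,0,0,10],
  [0.0015,0,0,0,0,0,10],
  [0.0015,0,0,0,0,0,10],
  [0.0015,0,0,0,0,0,10],
], force=90)

```text
time: 8.7
tool_pos: [0.7223, -0.1148, 0.1321]
tcp_rot: [0.046, 1.079, -0.08]
wrist_force: [-1.6, -5.0, 1.7]
width: 0.254
```

```bash
python3 - <<'E'
from h import *
s,p,r=cur();print(pc(p),fpress(),s["width"]);c=pc(p)
Rm,_=press(PAR);xu,xn=U@Rm.T@r[:,0],N@Rm.T@r[:,0];zu,zn=U@Rm.T@r[:,2],N@Rm.T@r[:,2];print(xu,xn,zu,zn)
r0=c[0]+.062
for th in np.r_[.1:1.56:.1,1.55,1.58,1.6,1.65]:
    du,dn=-r0*(1-np.cos(th)),r0*np.sin(th)
    print(f"[{xu*du+xn*dn:.3f}, 0, {zu*du+zn*dn:.3f}, 0, 0, 0, 10],",round(th,2))
E
```

```text
[ 0.0315 -0.0012  0.024 ] [-0.091  -5.0982  2.0997] 0.25360916961067764
-0.0670009741048922 -0.9977542896408063 0.997754847466161 -0.06700133798770752
[-0.009, 0, -0.001, 0, 0, 0, 10], 0.1
[-0.018, 0, -0.003, 0, 0, 0, 10], 0.2
[-0.027, 0, -0.006, 0, 0, 0, 10], 0.3
[-0.036, 0, -0.010, 0, 0, 0, 10], 0.4
[-0.044, 0, -0.014, 0, 0, 0, 10], 0.5
[-0.052, 0, -0.020, 0, 0, 0, 10], 0.6
[-0.059, 0, -0.026, 0, 0, 0, 10], 0.7
[-0.065, 0, -0.033, 0, 0, 0, 10], 0.8
[-0.071, 0, -0.040, 0, 0, 0, 10], 0.9
[-0.076, 0, -0.048, 0, 0, 0, 10], 1.0
[-0.080, 0, -0.057, 0, 0, 0, 10], 1.1
[-0.083, 0, -0.065, 0, 0, 0, 10], 1.2
[-0.085, 0, -0.074, 0, 0, 0, 10], 1.3
[-0.087, 0, -0.084, 0, 0, 0, 10], 1.4
[-0.087, 0, -0.093, 0, 0, 0, 10], 1.5
[-0.087, 0, -0.098, 0, 0, 0, 10], 1.55
[-0.087, 0, -0.100, 0, 0, 0, 10], 1.58
[-0.087, 0, -0.102, 0, 0, 0, 10], 1.6
[-0.086, 0, -0.107, 0, 0, 0, 10], 1.65
```

Call:
jog_arm([
  [-0.009,0,-0.001,0,0,0,10],
  [-0.018,0,-0.003,0,0,0,10],
  [-0.027,0,-0.006,0,0,0,10],
  [-0.036,0,-0.01,0,0,0,10],
  [-0.044,0,-0.014,0,0,0,10],
  [-0.052,0,-0.02,0,0,0,10],
  [-0.059,0,-0.026,0,0,0,10],
  [-0.059,0,-0.026,0,0,0,10],
])

```text
time: 9.5
tool_pos: [0.667, -0.1098, 0.168]
tcp_rot: [0.047, 1.087, -0.079]
wrist_force: [-0.9, -5.6, -12.5]
width: 0.257
```

```bash
cat > st.py <<'E'
from h import *
s,p,r=cur();print(s["time"],"pc",pc(p),"f",fpress(),"tq",s["torque"],"w",s["width"],s["q"][3:])
E
python3 st.py
```

```text
9.5 pc [ 0.0035 -0.0011  0.0839] f [ -7.0094  -5.6553 -10.353 ] tq [-0.7503  1.0747 -0.3372] w 0.2567639206968431 [ 0.1264  0.5666 -1.8091]
```

Call:
jog_arm([
  [-0.003,0,-0.004,0,0,0,10],
  [-0.006,0,-0.008,0,0,0,10],
  [-0.008,0,-0.012,0,0,0,10],
  [-0.01,0,-0.016,0,0,0,10],
  [-0.012,0,-0.02,0,0,0,10],
  [-0.013,0,-0.024,0,0,0,10],
  [-0.013,0,-0.024,0,0,0,10],
])

```text
time: 10.2
tool_pos: [0.6408, -0.1077, 0.1702]
tcp_rot: [0.046, 1.083, -0.079]
wrist_force: [6.3, -3.5, -6.4]
width: 0.253
```

```bash
python3 st.py
```

```text
10.2 pc [-0.0176 -0.0012  0.0997] f [ 2.1974 -2.926  -8.9742] tq [-0.6443 -0.5254 -0.2587] w 0.25320859374146565 [ 0.1339  0.5646 -1.8224]
```

Call:
jog_arm([
  [-0.002,0,-0.004,0,0,0,10],
  [-0.003,0,-0.008,0,0,0,10],
  [-0.004,0,-0.012,0,0,0,10],
  [-0.005,0,-0.016,0,0,0,10],
  [-0.005,0,-0.02,0,0,0,10],
  [-0.005,0,-0.02,0,0,0,10],
])

```text
time: 10.8
tool_pos: [0.6231, -0.106, 0.168]
tcp_rot: [0.046, 1.076, -0.08]
wrist_force: [9.5, -2.7, -7.5]
width: 0.243
```

```bash
python3 st.py
```

```text
10.8 pc [-0.0338 -0.0011  0.1072] f [  4.2406  -1.842  -11.4574] tq [-0.391  -1.0617 -0.135 ] w 0.24266776303588272 [ 0.1431  0.5519 -1.8355]
```

```bash
python3 - <<'E'
from h import *
for f in [0,.14,.28,.42,.56,.7,.84,.98,1.12,1.26,1.4,1.5]:
    print((R.from_rotvec([0,.23,0])*R.from_rotvec([f,0,0])).as_rotvec().round(3).tolist())
E
```

```text
[0.0, 0.23, 0.0]
[0.139, 0.23, -0.016]
[0.279, 0.228, -0.032]
[0.418, 0.227, -0.048]
[0.558, 0.224, -0.064]
[0.697, 0.221, -0.08]
[0.836, 0.216, -0.097]
[0.976, 0.211, -0.113]
[1.115, 0.205, -0.129]
[1.254, 0.199, -0.145]
[1.393, 0.191, -0.161]
[1.493, 0.185, -0.172]
```

Call:
jog_arm([
  [0.002,0,-0.002,0,0.12,0,10],
  [0.003,0,-0.004,0,0.23,0,10],
  [0.003,0,-0.004,0,0.23,0,10],
])

```text
time: 11.1
tool_pos: [0.6249, -0.1059, 0.1666]
tcp_rot: [0.056, 1.301, -0.076]
wrist_force: [2.8, -2.0, -0.3]
width: 0.226
```

```bash
python3 st.py; python3 -c "
from h import *
shot('a4')"
```

```text
11.1 pc [-0.0331 -0.0008  0.1051] f [ 2.3607 -1.7562 -1.8766] tq [-0.2298 -0.4993 -0.0967] w 0.22645586293274883 [ 0.0477  0.8287 -1.7369]
```

View pics/a4.png

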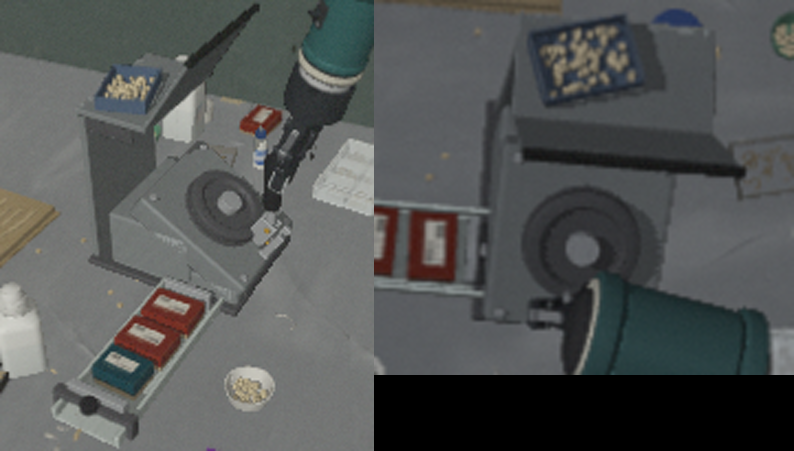

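The handle (side pane, (272,190)) is still held at about 1.3 rad, but near the pad edge. The grip revolves freely, so I'm rolling the jaws a quarter turn about it; they will then push squarely up and down the slope.

Call:
jog_arm([
  [0,0.002,0,0.14,0,0,10],
  [0,0.003,0,0.28,0,0,10],
  [0,0.005,0.001,0.42,0,0,10],
  [0,0.006,0.002,0.56,0,0,10],
  [0,0.008,0.003,0.7,0,0,10],
  [0,0.009,0.004,0.84,0,0,10],
  [0,0.01,0.005,0.98,0,0,10],
  [0,0.011,0.007,1.12,0,0,10],
  [0,0.011,0.008,1.26,0,0,10],
  [0,0.012,0.01,1.4,0,0,10],
  [0,0.012,0.012,1.57,0,0,10],
  [0,0.012,0.012,1.57,0,0,10],
], force=60)

```text
time: 12.4
tool_pos: [0.6327, -0.0872, 0.1699]
tcp_rot: [1.386, 0.968, -1.076]
wrist_force: [-7.8, 22.9, 13.1]
width: 0.226
```

```bash
python3 st.py
```

```text
12.4 pc [-0.026   0.0185  0.1047] f [-1.3491 22.1126 16.2739] tq [3.6987 2.8596 1.5128] w 0.22563929267094762 [ 0.0505  0.8441 -0.1354]
```

Call:
jog_arm([
  [0,0,0,0,0,0,28],
  [0,0,0,0,0,0,33],
  [0,0,0.006,0,0,0,33],
  [0,0,0.012,0,0,0,33],
  [0,0,0.018,0,0,0,33],
  [0,0,0.018,0,0,0,33],
], force=40)

```text
time: 13.0
tool_pos: [0.6311, -0.1066, 0.17]
tcp_rot: [1.386, 0.966, -1.077]
wrist_force: [2.7, 0.2, -0.1]
width: 0.331
```

```bash
python3 st.py
```

```text
13.0 pc [-0.0259 -0.001   0.1047] f [ 2.181   0.4066 -1.5018] tq [ 0.039  -0.1391 -0.0398] w 0.3307442840960928 [ 0.0611  0.8453 -0.1746]
```

Call:
jog_arm([
  [0,0,0,0,0,0,25],
  [0,0,0,0,0,0,10],
  [0,0,0,0,0,0,10],
  [0,0,0,0,0,0,10],
], force=40)

```text
time: 13.4
tool_pos: [0.6299, -0.1064, 0.17]
tcp_rot: [1.385, 0.969, -1.078]
wrist_force: [-4.3, 2.6, 6.1]
width: 0.294
```

```bash
python3 st.py; python3 - <<'E'
from h import *
s,p,r=cur();Rm,_=press(PAR)
print("tool axes in u,y,n",np.array([U@Rm.T@r,(Rm.T@r)[1],N@Rm.T@r]))
E
```

```text
13.4 pc [-0.027  -0.0008  0.1053] f [-0.626   2.206   7.5323] tq [0.3478 1.0779 0.2174] w 0.293608854096561 [ 0.0608  0.8485 -0.1746]
tool axes in u,y,n [[-0.2936  0.9559 -0.007 ]
 [ 0.0088 -0.0046 -1.    ]
 [-0.9559 -0.2937 -0.007 ]]
```

Call:
jog_arm([
  [0,-0.004,0,0,0,0.05,10],
  [-0.001,-0.007,0,0,0,0.1,10],
  [-0.001,-0.011,0,0,0,0.15,10],
  [0,-0.014,0,0,0,0.2,10],
  [0,-0.018,0,0,0,0.25,10],
  [0,-0.021,0,0,0,0.28,10],
  [0.001,-0.025,0,0,0,0.3,10],
  [0.002,-0.028,0,0,0,0.3,10],
  [0.002,-0.028,0,0,0,0.3,10],
], force=40)

```text
time: 14.3
tool_pos: [0.6009, -0.1032, 0.1595]
tcp_rot: [1.474, 0.737, -0.855]
wrist_force: [-10.4, 2.8, 7.6]
width: 0.269
```

```bash
python3 st.py
```

```text
14.3 pc [-0.0573 -0.0002  0.1119] f [-4.9909  1.8408 12.0274] tq [0.167  1.7355 0.1086] w 0.26874684878102767 [ 0.2338  0.4651 -0.3596]
```

Call:
jog_arm([
  [-0.003,-0.002,0,0,0,0,10],
  [-0.003,-0.004,0,0,0,0,10],
  [-0.003,-0.006,0,0,0,0,10],
  [-0.003,-0.006,0,0,0,0,10],
])

```text
time: 14.7
tool_pos: [0.5952, -0.1034, 0.1583]
tcp_rot: [1.475, 0.733, -0.855]
wrist_force: [15.1, -2.6, -14.2]
width: 0.263
```

```bash
python3 st.py;python3 -c "
from h import *
shot('a5')"
```

```text
14.7 pc [-0.0627 -0.0009  0.1138] f [  5.4695  -1.2215 -20.1159] tq [-0.4338 -0.8539 -0.2906] w 0.2633307173212093 [ 0.2368  0.4606 -0.3644]
```

View pics/a5.png

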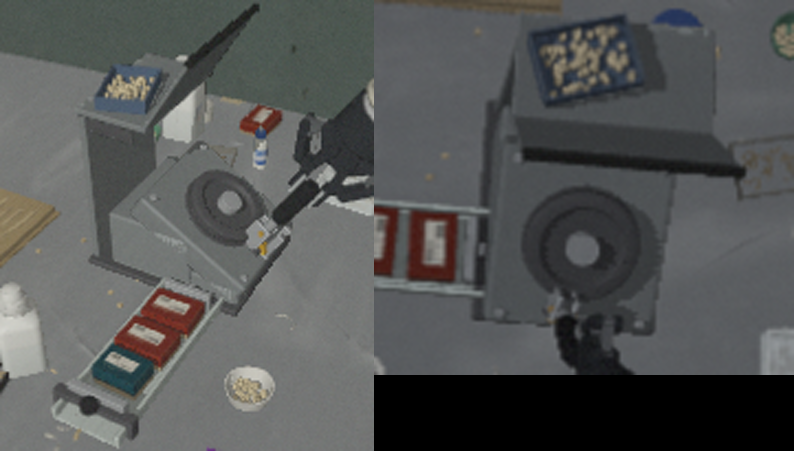

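```bash
python3 - <<'E'
from h import *
for th in(1.2,1.4,1.57):
    print(th,[((proj("side",pt(PAR,-.062+r*np.cos(th),0,.04+r*np.sin(th)))[0]-[230,90])*2.2).round(0) for r in(0,.03,.07)],
     [((proj("top",pt(PAR,-.062+r*np.cos(th),0,.04+r*np.sin(th)))[0]-[330,115])*3+[374,0]).round(0) for r in(0,.03,.07)])
E
```

```text
1.2 [array([268., 224.]), array([273., 207.]), array([280., 185.])] [array([574., 314.]), array([579., 314.]), array([586., 314.])]
1.4 [array([268., 224.]), array([277., 210.]), array([289., 190.])] [array([574., 314.]), array([578., 320.]), array([584., 329.])]
1.57 [array([268., 224.]), array([280., 212.]), array([296., 196.])] [array([574., 314.]), array([578., 325.]), array([583., 341.])]
```

Call:
jog_arm([
  [0.002,-0.002,0,0,0,0,10],
  [0.002,-0.004,0,0,0,0,10],
  [0.002,-0.006,0,0,0,0,10],
  [0.002,-0.008,0,0,0,0,10],
  [0.002,-0.008,0,0,0,0,10],
])

```text
time: 15.3
tool_pos: [0.5942, -0.1049, 0.1574]
tcp_rot: [1.476, 0.721, -0.848]
wrist_force: [10.4, -1.7, 1.7]
width: 0.264
```

```bash
python3 st.py
```

```text
15.3 pc [-0.064  -0.0025  0.1135] f [ 9.7655 -0.7807 -4.1365] tq [-0.3197 -1.3843 -0.2948] w 0.2638779644445523 [ 0.2457  0.4428 -0.3751]
```

Call:
jog_arm([
  [0,0.002,0,0,0,0,10],
  [0,0.005,0,0,0,0,10],
  [0,0.008,0,0,0,0,10],
  [0,0.008,0,0,0,0,10],
])

```text
time: 15.7
tool_pos: [0.5976, -0.1046, 0.1591]
tcp_rot: [1.474, 0.729, -0.853]
wrist_force: [-12.4, 1.9, 7.5]
width: 0.257
```

```bash
python3 st.py
```

```text
15.7 pc [-0.0602 -0.0019  0.1132] f [-6.5882  0.7948 12.9812] tq [0.2893 2.0396 0.1666] w 0.25718227209325434 [ 0.2368  0.4567 -0.3652]
```

Call:
jog_arm([
  [0,0,0,0,0,0,50],
  [0,0,0,0,0,0,60],
  [0,0,0,0,0,0,60],
  [-0.02,0,0,0,0,0,60],
  [-0.02,0,0,0,0,0,60],
])

```text
time: 16.2
tool_pos: [0.5878, -0.1041, 0.1782]
tcp_rot: [1.475, 0.726, -0.851]
wrist_force: [-0.6, -1.0, 0.3]
width: 0.601
```

```bash
python3 st.py;python3 -c "
from h import *
shot('a6')"
```

```text
16.2 pc [-0.0584 -0.0022  0.1346] f [-0.2699 -0.9985  0.4759] tq [ 0.0628  0.2691 -0.041 ] w 0.6008721757247003 [ 0.224   0.4977 -0.3536]
```

View pics/a6.png

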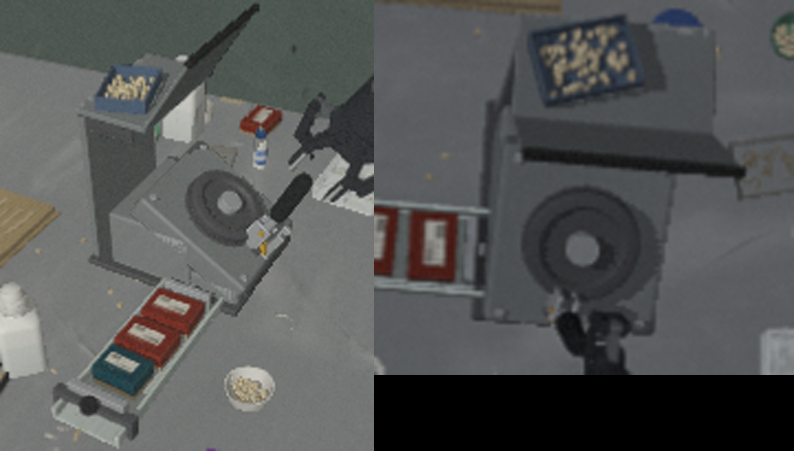

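The handle stands out by itself, with its grip from (275,218) to (303,180) in the side pane and no contact force, so it is latched. Now I regrasp it for cranking.

```bash
cat >> h.py <<'E'
def ct(u,y,n,d=0.0):
    "crank pose: tool x=-n (tilt d), y=+u, z=-y"
    X,A=target(u,y,n,1,d);return X,np.stack([A[:,0],A[:,2],-A[:,1]],1)
E
python3 - <<'E'
from h import *
X,A=ct(-.060,-.001,.108);s,p,r=cur();print(r.T@A);print(row(X,A))
E
```

```text
[[ 1.      0.0049 -0.0044]
 [-0.0048  1.      0.0065]
 [ 0.0045 -0.0065  1.    ]]
[ 0.0255 -0.0006 -0.001  -0.0065 -0.0045 -0.0049]
```

Call:
jog_arm([
  [0.01,0,-0.001,-0.006,-0.004,-0.005,60],
  [0.02,0,-0.001,-0.006,-0.004,-0.005,60],
  [0.026,0,-0.001,-0.006,-0.004,-0.005,60],
  [0.026,0,-0.001,-0.006,-0.004,-0.005,30],
  [0.026,0,-0.001,-0.006,-0.004,-0.005,10],
  [0.026,0,-0.001,-0.006,-0.004,-0.005,10],
  [0.026,0,-0.001,-0.006,-0.004,-0.005,10],
  [0.026,0,-0.001,-0.006,-0.004,-0.005,10],
], force=40)

```text
time: 17.1
tool_pos: [0.6012, -0.104, 0.1544]
tcp_rot: [1.466, 0.731, -0.856]
wrist_force: [3.4, 0.2, -4.4]
width: 0.269
```

```bash
python3 st.py; cat > rows.py <<'E'
import sys;from h import *
# args: phi0 phi1 step R cu cy n
a,b,st,Rr,cu,cy,n=map(float,sys.argv[1:])
for f in np.arange(a,b+1e-6,st):
    X,A=ct(cu-Rr*np.cos(f),cy+Rr*np.sin(f),n);v=row(X,A);print(str([round(float(k),3) for k in v]+[10])+",",end=" ")
E
python3 rows.py .1 1.51 .1 .060 0 -.001 .108
```

```text
17.1 pc [-0.0597 -0.001   0.1074] f [ 0.5373  0.5106 -5.5461] tq [-0.041   0.2718 -0.1032] w 0.26946864785770364 [ 0.2207  0.4475 -0.3512]
[-0.001, -0.0, -0.006, -0.001, -0.001, 0.001, 10], [-0.001, 0.001, -0.012, -0.001, -0.001, 0.001, 10], [-0.001, 0.002, -0.018, -0.001, -0.001, 0.001, 10], [-0.001, 0.004, -0.023, -0.001, -0.001, 0.001, 10], [-0.001, 0.007, -0.029, -0.001, -0.001, 0.001, 10], [-0.001, 0.01, -0.034, -0.001, -0.001, 0.001, 10], [-0.001, 0.014, -0.039, -0.001, -0.001, 0.001, 10], [-0.001, 0.018, -0.043, -0.001, -0.001, 0.001, 10], [-0.001, 0.022, -0.047, -0.001, -0.001, 0.001, 10], [-0.001, 0.027, -0.051, -0.001, -0.001, 0.001, 10], [-0.001, 0.032, -0.053, -0.001, -0.001, 0.001, 10], [-0.001, 0.038, -0.056, -0.001, -0.001, 0.001, 10], [-0.001, 0.044, -0.058, -0.001, -0.001, 0.001, 10], [-0.001, 0.05, -0.059, -0.001, -0.001, 0.001, 10], [-0.001, 0.055, -0.06, -0.001, -0.001, 0.001, 10],
```

Call:
jog_arm([
  [-0.001,0,-0.006,0,0,0,10],
  [-0.001,0.001,-0.012,0,0,0,10],
  [-0.001,0.002,-0.018,0,0,0,10],
  [-0.001,0.004,-0.023,0,0,0,10],
  [-0.001,0.007,-0.029,0,0,0,10],
  [-0.001,0.01,-0.034,0,0,0,10],
  [-0.001,0.014,-0.039,0,0,0,10],
  [-0.001,0.018,-0.043,0,0,0,10],
])

```text
time: 17.9
tool_pos: [0.6225, -0.0652, 0.1666]
tcp_rot: [1.465, 0.723, -0.853]
wrist_force: [15.1, -14.7, -11.4]
width: 0.266
```

```bash
python3 st.py;python3 rows.py .9 2.01 .1 .060 0 -.001 .108
```

```text
17.9 pc [-0.0381  0.0395  0.1083] f [  7.7681 -13.3285 -18.3222] tq [-2.3272 -0.9426 -1.5405] w 0.26559740018547845 [ 0.0881  0.4482 -0.1454]
[0.0, 0.001, -0.006, 0.0, 0.004, -0.007, 10], [0.0, 0.006, -0.01, 0.0, 0.004, -0.007, 10], [0.0, 0.011, -0.013, 0.0, 0.004, -0.007, 10], [0.0, 0.016, -0.015, 0.0, 0.004, -0.007, 10], [0.0, 0.022, -0.017, 0.0, 0.004, -0.007, 10], [0.0, 0.028, -0.019, 0.0, 0.004, -0.007, 10], [0.001, 0.034, -0.019, 0.0, 0.004, -0.007, 10], [0.001, 0.04, -0.019, 0.0, 0.004, -0.007, 10], [0.001, 0.046, -0.019, 0.0, 0.004, -0.007, 10], [0.001, 0.052, -0.018, 0.0, 0.004, -0.007, 10], [0.001, 0.058, -0.016, 0.0, 0.004, -0.007, 10], [0.001, 0.063, -0.014, 0.0, 0.004, -0.007, 10],
```

```bash
python3 rows.py .9 2.41 .1 .0545 0 -.001 .1075
```

```text
[0.001, 0.004, -0.002, 0.0, 0.004, -0.007, 10], [0.001, 0.009, -0.005, 0.0, 0.004, -0.007, 10], [0.001, 0.013, -0.008, 0.0, 0.004, -0.007, 10], [0.001, 0.018, -0.01, 0.0, 0.004, -0.007, 10], [0.001, 0.024, -0.012, 0.0, 0.004, -0.007, 10], [0.001, 0.029, -0.013, 0.0, 0.004, -0.007, 10], [0.001, 0.034, -0.014, 0.0, 0.004, -0.007, 10], [0.001, 0.04, -0.014, 0.0, 0.004, -0.007, 10], [0.001, 0.045, -0.013, 0.0, 0.004, -0.007, 10], [0.001, 0.051, -0.013, 0.0, 0.004, -0.007, 10], [0.001, 0.056, -0.011, 0.0, 0.004, -0.007, 10], [0.001, 0.061, -0.009, 0.0, 0.004, -0.007, 10], [0.001, 0.066, -0.006, 0.0, 0.004, -0.007, 10], [0.001, 0.07, -0.004, 0.0, 0.004, -0.007, 10], [0.001, 0.074, -0.0, 0.0, 0.004, -0.007, 10], [0.001, 0.078, 0.004, 0.0, 0.004, -0.007, 10],
```

Call:
jog_arm([
  [0.001,0.004,-0.002,0,0.004,-0.007,10],
  [0.001,0.009,-0.005,0,0.004,-0.007,10],
  [0.001,0.013,-0.008,0,0.004,-0.007,10],
  [0.001,0.018,-0.01,0,0.004,-0.007,10],
  [0.001,0.024,-0.012,0,0.004,-0.007,10],
  [0.001,0.029,-0.013,0,0.004,-0.007,10],
  [0.001,0.034,-0.014,0,0.004,-0.007,10],
  [0.001,0.04,-0.014,0,0.004,-0.007,10],
])

```text
time: 18.7
tool_pos: [0.6569, -0.0567, 0.1871]
tcp_rot: [1.462, 0.73, -0.858]
wrist_force: [-6.5, -12.6, 2.3]
width: 0.265
```

```bash
cat >> st.py <<'E'
c=pc(p);f=fpress();ph=np.arctan2(c[1]+.001,-c[0]);print("phi",ph,"r",np.hypot(c[0],c[1]+.001),"frad",f@[-np.cos(ph),np.sin(ph),0],"ftan",f@[np.sin(ph),np.cos(ph),0])
E
python3 st.py;python3 rows.py 1.7 3.01 .1 .0545 0 -.001 .1075
```

```text
18.7 pc [0.0012 0.051  0.1079] f [ -3.3805 -13.0926   4.8029] tq [-1.9637  1.0606 -1.1931] w 0.26538855280197127 [ 0.0464  0.4976 -0.0833]
phi 1.593891617517633 r 0.05199121053345185 frad -13.167160645091908 ftan -3.0772320297364
[0.0, 0.006, -0.002, 0.002, 0.003, 0.002, 10], [0.0, 0.011, -0.001, 0.002, 0.003, 0.002, 10], [0.0, 0.016, 0.0, 0.002, 0.003, 0.002, 10], [0.0, 0.021, 0.003, 0.002, 0.003, 0.002, 10], [0.0, 0.026, 0.005, 0.002, 0.003, 0.002, 10], [0.0, 0.031, 0.008, 0.002, 0.003, 0.002, 10], [0.0, 0.035, 0.011, 0.002, 0.003, 0.002, 10], [0.0, 0.039, 0.015, 0.002, 0.003, 0.002, 10], [0.0, 0.042, 0.019, 0.002, 0.003, 0.002, 10], [0.0, 0.045, 0.024, 0.002, 0.003, 0.002, 10], [0.0, 0.048, 0.029, 0.002, 0.003, 0.002, 10], [0.0, 0.05, 0.034, 0.002, 0.003, 0.002, 10], [0.0, 0.052, 0.039, 0.002, 0.003, 0.002, 10], [0.0, 0.053, 0.044, 0.002, 0.003, 0.002, 10],
```

```bash
python3 rows.py 1.7 3.01 .1 .053 0 -.004 .1075
```

```text
[0.0, 0.006, 0.002, 0.002, 0.003, 0.002, 10], [0.0, 0.011, 0.003, 0.002, 0.003, 0.002, 10], [0.0, 0.016, 0.005, 0.002, 0.003, 0.002, 10], [0.0, 0.021, 0.007, 0.002, 0.003, 0.002, 10], [0.0, 0.025, 0.009, 0.002, 0.003, 0.002, 10], [0.0, 0.03, 0.012, 0.002, 0.003, 0.002, 10], [0.0, 0.034, 0.015, 0.002, 0.003, 0.002, 10], [0.0, 0.038, 0.019, 0.002, 0.003, 0.002, 10], [0.0, 0.041, 0.023, 0.002, 0.003, 0.002, 10], [0.0, 0.044, 0.028, 0.002, 0.003, 0.002, 10], [0.0, 0.047, 0.032, 0.002, 0.003, 0.002, 10], [0.0, 0.049, 0.037, 0.002, 0.003, 0.002, 10], [0.0, 0.05, 0.042, 0.002, 0.003, 0.002, 10], [0.0, 0.051, 0.048, 0.002, 0.003, 0.002, 10],
```

Call:
jog_arm([
  [0,0.006,0.002,0.002,0.003,0.002,10],
  [0,0.011,0.003,0.002,0.003,0.002,10],
  [0,0.016,0.005,0.002,0.003,0.002,10],
  [0,0.021,0.007,0.002,0.003,0.002,10],
  [0,0.025,0.009,0.002,0.003,0.002,10],
  [0,0.03,0.012,0.002,0.003,0.002,10],
  [0,0.034,0.015,0.002,0.003,0.002,10],
  [0,0.038,0.019,0.002,0.003,0.002,10],
])

```text
time: 19.5
tool_pos: [0.688, -0.078, 0.2077]
tcp_rot: [1.466, 0.73, -0.855]
wrist_force: [-1.4, 2.7, 0.7]
width: 0.269
```

```bash
python3 st.py;python3 rows.py 2.4 3.81 .1 .053 0 -.004 .1075
```

```text
19.5 pc [0.04   0.0325 0.1079] f [-0.9952  2.5671  1.4033] tq [0.5708 0.4732 0.3612] w 0.2686547491569903 [ 0.0883  0.5373 -0.1468]
phi 2.443910612079493 r 0.05213248668937469 frad 0.8865460019014767 ftan -2.606666962205223
[0.0, -0.001, 0.001, -0.001, -0.001, -0.001, 10], [0.0, 0.003, 0.005, -0.001, -0.001, -0.001, 10], [0.0, 0.005, 0.009, -0.001, -0.001, -0.001, 10], [0.0, 0.008, 0.014, -0.001, -0.001, -0.001, 10], [0.0, 0.01, 0.019, -0.001, -0.001, -0.001, 10], [0.0, 0.011, 0.024, -0.001, -0.001, -0.001, 10], [0.0, 0.013, 0.029, -0.001, -0.001, -0.001, 10], [0.0, 0.013, 0.034, -0.001, -0.001, -0.001, 10], [0.0, 0.013, 0.04, -0.001, -0.001, -0.001, 10], [0.0, 0.012, 0.045, -0.001, -0.001, -0.001, 10], [0.0, 0.011, 0.05, -0.001, -0.001, -0.001, 10], [0.0, 0.01, 0.055, -0.001, -0.001, -0.001, 10], [0.0, 0.008, 0.06, -0.001, -0.001, -0.001, 10], [0.0, 0.005, 0.065, -0.001, -0.001, -0.001, 10], [0.0, 0.002, 0.069, -0.001, -0.001, -0.001, 10],
```

Call:
jog_arm([
  [0,0.003,0.005,0,0,0,10],
  [0,0.005,0.009,0,0,0,10],
  [0,0.008,0.014,0,0,0,10],
  [0,0.01,0.019,0,0,0,10],
  [0,0.011,0.024,0,0,0,10],
  [0,0.013,0.029,0,0,0,10],
  [0,0.013,0.034,0,0,0,10],
  [0,0.013,0.04,0,0,0,10],
  [0,0.012,0.045,0,0,0,10],
  [0,0.011,0.05,0,0,0,10],
  [0,0.01,0.055,0,0,0,10],
  [0,0.008,0.06,0,0,0,10],
])

```text
time: 20.7
tool_pos: [0.6944, -0.1411, 0.2159]
tcp_rot: [1.468, 0.717, -0.848]
wrist_force: [15.4, -2.4, -6.4]
width: 0.265
```

```bash
sed -i 's/+\.001/+.004/g' st.py; python3 st.py;python3 rows.py 3.7 5.21 .1 .053 0 -.004 .1075
```

```text
20.7 pc [ 0.0544 -0.0298  0.1086] f [  9.8003  -1.0868 -13.7261] tq [-0.4654 -2.2994 -0.2793] w 0.26467909990692895 [ 0.1995  0.5512 -0.3379]
phi -2.6988654119575797 r 0.06018891442803432 frad 9.321017783143718 ftan -3.2164444648219215
[0.001, -0.009, 0.002, -0.001, 0.003, -0.013, 10], [0.001, -0.013, 0.007, -0.001, 0.003, -0.013, 10], [0.001, -0.016, 0.011, -0.001, 0.003, -0.013, 10], [0.001, -0.02, 0.014, -0.001, 0.003, -0.013, 10], [0.001, -0.024, 0.018, -0.001, 0.003, -0.013, 10], [0.001, -0.028, 0.02, -0.001, 0.003, -0.013, 10], [0.001, -0.033, 0.023, -0.001, 0.003, -0.013, 10], [0.001, -0.038, 0.025, -0.001, 0.003, -0.013, 10], [0.001, -0.043, 0.026, -0.001, 0.003, -0.013, 10], [0.001, -0.048, 0.027, -0.001, 0.003, -0.013, 10], [0.001, -0.054, 0.027, -0.001, 0.003, -0.013, 10], [0.0, -0.059, 0.027, -0.001, 0.003, -0.013, 10], [0.0, -0.064, 0.026, -0.001, 0.003, -0.013, 10], [0.0, -0.069, 0.025, -0.001, 0.003, -0.013, 10], [0.0, -0.074, 0.023, -0.001, 0.003, -0.013, 10], [0.0, -0.079, 0.021, -0.001, 0.003, -0.013, 10],
```

```bash
cat > fitc.py <<'E'
import numpy as np,sys
P=np.array([(-.0597,-.001),(-.035,.0365),(.001,.0475),(.040,.0325),(.057,-.031)]+[tuple(map(float,a.split(','))) for a in sys.argv[1:]])
s=np.linalg.lstsq(np.c_[2*P,np.ones(len(P))],(P**2).sum(1),rcond=None)[0]
c=s[:2];print(c,np.sqrt(s[2]+c@c),np.hypot(*(P-c).T)); v=P-c;print(np.arctan2(v[:,1],-v[:,0])%(2*np.pi))
E
python3 fitc.py; sed -i 's/^c=pc.*$/import sys;C=np.array(eval(sys.argv[1]));c=pc(p)[:2]-C;f=fpress();ph=np.arctan2(c[1],-c[0])%(2*np.pi);print("phi",ph,"r",np.hypot(*c),"frad",f@[-np.cos(ph),np.sin(ph),0],"ftan",f@[np.sin(ph),np.cos(ph),0])/' st.py
```

```text
[-0.00035769 -0.01268982] 0.060330052682053555 [0.06048273 0.06016417 0.06020513 0.06058765 0.06020937]
[0.19449924 0.95721855 1.59334936 2.29976979 3.4505952 ]
```

```bash
python3 st.py "(0,-.0115)"; python3 rows.py 3.6 4.81 .1 .060 0 -.0115 .1075
```

```text
20.7 pc [ 0.0544 -0.0298  0.1086] f [  9.8003  -1.0868 -13.7261] tq [-0.4654 -2.2994 -0.2793] w 0.26467909990692895 [ 0.1995  0.5512 -0.3379]
phi 3.4659327735820376 r 0.05737749229271615 frad 9.635671367407955 ftan -2.093018109878538
[0.001, -0.001, 0.008, -0.001, 0.003, -0.013, 10], [0.001, -0.004, 0.013, -0.001, 0.003, -0.013, 10], [0.001, -0.007, 0.018, -0.001, 0.003, -0.013, 10], [0.001, -0.011, 0.023, -0.001, 0.003, -0.013, 10], [0.001, -0.015, 0.027, -0.001, 0.003, -0.013, 10], [0.001, -0.02, 0.031, -0.001, 0.003, -0.013, 10], [0.001, -0.025, 0.034, -0.001, 0.003, -0.013, 10], [0.001, -0.03, 0.037, -0.001, 0.003, -0.013, 10], [0.001, -0.036, 0.039, -0.001, 0.003, -0.013, 10], [0.001, -0.042, 0.04, -0.001, 0.003, -0.013, 10], [0.001, -0.048, 0.041, -0.001, 0.003, -0.013, 10], [0.001, -0.054, 0.042, -0.001, 0.003, -0.013, 10], [0.001, -0.06, 0.042, -0.001, 0.003, -0.013, 10],
```

Call:
jog_arm([
  [0.001,0,0.004,0,0,-0.006,10],
  [0.001,-0.001,0.008,0,0.003,-0.013,10],
  [0.001,-0.004,0.013,0,0.003,-0.013,10],
  [0.001,-0.007,0.018,0,0.003,-0.013,10],
  [0.001,-0.011,0.023,0,0.003,-0.013,10],
  [0.001,-0.015,0.027,0,0.003,-0.013,10],
  [0.001,-0.02,0.031,0,0.003,-0.013,10],
  [0.001,-0.025,0.034,0,0.003,-0.013,10],
])

```text
time: 21.5
tool_pos: [0.6712, -0.1744, 0.2029]
tcp_rot: [1.466, 0.726, -0.855]
wrist_force: [-2.0, 0.3, 7.0]
width: 0.267
```

```bash
python3 st.py "(0,-.0115)"; python3 rows.py 4.3 5.81 .1 .060 0 -.0115 .1075
```

```text
21.5 pc [ 0.0304 -0.065   0.1083] f [1.9731 0.1368 7.0223] tq [-0.0694 -0.1753 -0.0333] w 0.2666655824985142 [ 0.2736  0.5552 -0.4672]
phi 4.195829366674946 r 0.06149142469355529 frad 0.8555660577462042 ftan -1.783231377949507
[0.001, -0.006, 0.002, -0.001, 0.002, -0.003, 10], [0.001, -0.012, 0.004, -0.001, 0.002, -0.003, 10], [0.001, -0.018, 0.005, -0.001, 0.002, -0.003, 10], [0.001, -0.024, 0.006, -0.001, 0.002, -0.003, 10], [0.001, -0.03, 0.006, -0.001, 0.002, -0.003, 10], [0.001, -0.036, 0.006, -0.001, 0.002, -0.003, 10], [0.001, -0.042, 0.005, -0.001, 0.002, -0.003, 10], [0.001, -0.047, 0.004, -0.001, 0.002, -0.003, 10], [0.001, -0.053, 0.002, -0.001, 0.002, -0.003, 10], [0.001, -0.059, -0.0, -0.001, 0.002, -0.003, 10], [0.001, -0.064, -0.004, -0.001, 0.002, -0.003, 10], [0.001, -0.069, -0.007, -0.001, 0.002, -0.003, 10], [0.001, -0.073, -0.011, -0.001, 0.002, -0.003, 10], [0.001, -0.077, -0.015, -0.001, 0.002, -0.003, 10], [0.001, -0.081, -0.02, -0.001, 0.002, -0.003, 10], [0.001, -0.084, -0.025, -0.001, 0.002, -0.003, 10],
```

Call:
jog_arm([
  [0.001,-0.006,0.003,0,0.002,-0.003,10],
  [0.001,-0.012,0.005,0,0.002,-0.003,10],
  [0.001,-0.018,0.006,0,0.002,-0.003,10],
  [0.001,-0.024,0.007,0,0.002,-0.003,10],
  [0.001,-0.03,0.007,0,0.002,-0.003,10],
  [0.001,-0.036,0.007,0,0.002,-0.003,10],
  [0.001,-0.042,0.006,0,0.002,-0.003,10],
  [0.001,-0.047,0.005,0,0.002,-0.003,10],
])

```text
time: 22.3
tool_pos: [0.6317, -0.1776, 0.1784]
tcp_rot: [1.465, 0.727, -0.855]
wrist_force: [-5.0, -2.9, 8.2]
width: 0.266
```

```bash
python3 st.py "(0,-.0115)"; python3 rows.py 5.1 6.51 .1 .061 0 -.0115 .1075
python3 - <<'E'
from h import *
t=imaging.read_camera("top")[160:225,278:378];cv2.imwrite("pics/b1.png",cv2.resize(t,None,fx=8,fy=8,interpolation=cv2.INTER_CUBIC))
E
```

```text
22.3 pc [-0.0158 -0.0716  0.1082] f [ 0.3206 -3.3309  9.5172] tq [-0.511   0.396  -0.3419] w 0.26615895763763564 [ 0.3289  0.5171 -0.5528]
phi 4.968738956777391 r 0.06213009222246958 frad 3.14071577113107 ftan -1.15469461208696
[0.001, -0.007, -0.004, -0.0, 0.003, -0.003, 10], [0.001, -0.013, -0.006, -0.0, 0.003, -0.003, 10], [0.001, -0.018, -0.009, -0.0, 0.003, -0.003, 10], [0.001, -0.023, -0.013, -0.0, 0.003, -0.003, 10], [0.001, -0.028, -0.017, -0.0, 0.003, -0.003, 10], [0.001, -0.032, -0.022, -0.0, 0.003, -0.003, 10], [0.001, -0.035, -0.026, -0.0, 0.003, -0.003, 10], [0.001, -0.038, -0.032, -0.0, 0.003, -0.003, 10], [0.001, -0.041, -0.037, -0.0, 0.003, -0.003, 10], [0.001, -0.043, -0.043, -0.0, 0.003, -0.003, 10], [0.001, -0.044, -0.049, -0.0, 0.003, -0.003, 10], [0.001, -0.045, -0.055, -0.0, 0.003, -0.003, 10], [0.001, -0.045, -0.061, -0.0, 0.003, -0.003, 10], [0.001, -0.045, -0.067, -0.0, 0.003, -0.003, 10], [0.001, -0.044, -0.073, -0.0, 0.003, -0.003, 10],
```

View pics/b1.png

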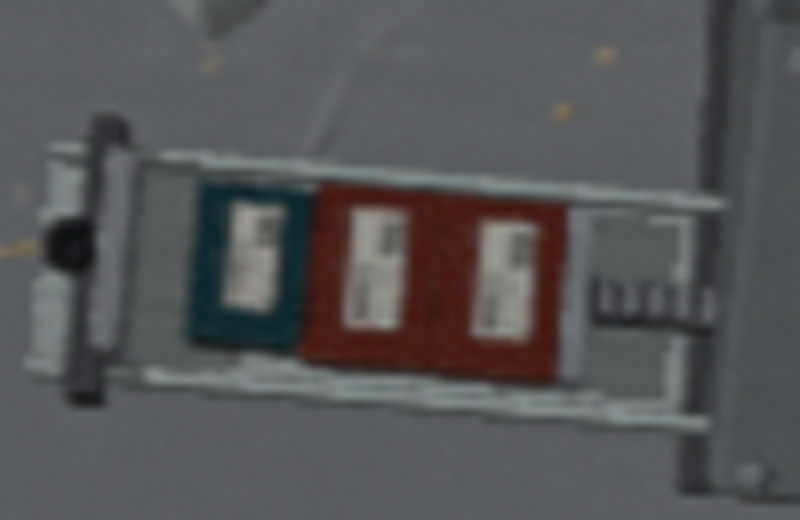

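The boxes are together, with the pusher at x≈575 behind them. A gap of about 20 mm remains between the green box (x≈195) and the end stop (x≈135), so about 2.5 rad to go.

Call:
jog_arm([
  [0.001,-0.007,-0.003,0,0.003,-0.003,10],
  [0.001,-0.013,-0.006,0,0.003,-0.003,10],
  [0.001,-0.018,-0.009,0,0.003,-0.003,10],
  [0.001,-0.023,-0.013,0,0.003,-0.003,10],
  [0.001,-0.028,-0.017,0,0.003,-0.003,10],
  [0.001,-0.032,-0.022,0,0.003,-0.003,10],
  [0.001,-0.035,-0.026,0,0.003,-0.003,10],
  [0.001,-0.038,-0.032,0,0.003,-0.003,10],
  [0.001,-0.041,-0.037,0,0.003,-0.003,10],
  [0.001,-0.043,-0.043,0,0.003,-0.003,10],
])

```text
time: 23.35
tool_pos: [0.5977, -0.1321, 0.1545]
tcp_rot: [1.464, 0.732, -0.857]
wrist_force: [-10.7, -1.9, 13.3]
width: 0.265
```

```bash
cat > gap.py <<'E'
from h import *
im=imaging.read_camera("top");hsv=cv2.cvtColor(im,cv2.COLOR_BGR2HSV);Rm,t=press(PAR)
m=cv2.inRange(hsv,(85,110,20),(105,255,160));m[:160]=0;m[225:]=0;m[:,:285]=0;m[:,378:]=0
g=np.argwhere(m)[:,::-1].astype(float);ys=np.array([(Rm.T@(plane("top",q,.037)-t))[1] for q in g])
red=cv2.inRange(hsv,(0,110,40),(8,255,200))|cv2.inRange(hsv,(172,110,40),(180,255,200));red[:160]=0;red[225:]=0;red[:,:285]=0;red[:,378:]=0
r=np.argwhere(red)[:,::-1].astype(float);yr=np.array([(Rm.T@(plane("top",q,.033)-t))[1] for q in r])
print("green far edge y",np.percentile(ys,97),ys.min(),len(ys),"red near edge",np.percentile(yr,3),yr.max())
E
python3 st.py "(0,-.0115)"; python3 gap.py; python3 rows.py 6.1 7.31 .1 .061 0 -.0115 .1075
```

```text
23.35 pc [-0.0605 -0.0293  0.108 ] f [-1.8698 -2.7997 16.82  ] tq [-0.1615  1.0304 -0.1406] w 0.26462449137725114 [ 0.2881  0.4628 -0.4677]
phi 5.997396462866418 r 0.06307730462222412 frad 2.583196202247861 ftan -2.1590078812340905
green far edge y 0.2936781480623406 0.2531370485114009 130 red near edge 0.15628749076348356 0.250807098648679
[0.0, 0.001, -0.006, 0.001, -0.001, 0.003, 10], [0.0, 0.0, -0.012, 0.001, -0.001, 0.003, 10], [0.0, 0.0, -0.018, 0.001, -0.001, 0.003, 10], [0.001, 0.001, -0.024, 0.001, -0.001, 0.003, 10], [0.001, 0.002, -0.03, 0.001, -0.001, 0.003, 10], [0.001, 0.003, -0.036, 0.001, -0.001, 0.003, 10], [0.0, 0.005, -0.042, 0.001, -0.001, 0.003, 10], [0.0, 0.008, -0.047, 0.001, -0.001, 0.003, 10], [0.0, 0.011, -0.052, 0.001, -0.001, 0.003, 10], [0.0, 0.015, -0.057, 0.001, -0.001, 0.003, 10], [0.0, 0.019, -0.061, 0.001, -0.001, 0.003, 10], [0.0, 0.024, -0.065, 0.001, -0.001, 0.003, 10], [0.0, 0.029, -0.069, 0.001, -0.001, 0.003, 10],
```

Call:
jog_arm([
  [-0.001,0,-0.006,0,0,0,10],
  [-0.001,-0.001,-0.012,0,0,0,10],
  [-0.001,-0.001,-0.018,0,0,0,10],
  [-0.001,0,-0.024,0,0,0,10],
  [-0.001,0.001,-0.03,0,0,0,10],
  [-0.001,0.002,-0.036,0,0,0,10],
  [-0.001,0.004,-0.042,0,0,0,10],
  [-0.001,0.007,-0.047,0,0,0,10],
  [-0.001,0.01,-0.052,0,0,0,10],
  [-0.001,0.014,-0.057,0,0,0,10],
])

```text
time: 24.4
tool_pos: [0.6137, -0.0753, 0.1618]
tcp_rot: [1.463, 0.734, -0.858]
wrist_force: [5.8, -5.6, -7.3]
width: 0.265
```

```bash
python3 st.py "(0,-.0115)"; python3 gap.py; python3 rows.py .72 2.0 .05 .061 0 -.0115 .108
```

```text
24.4 pc [-0.0474  0.0287  0.1084] f [ 1.4841 -5.0853 -9.4783] tq [-0.8375  0.0216 -0.5362] w 0.26501594690594193 [ 0.1279  0.4558 -0.2068]
phi 0.7033385699119421 r 0.06209556784540082 frad -4.420935719307353 ftan -2.918585750789588
green far edge y 0.3014444407793532 0.26177052750738367 128 red near edge 0.16429893870641168 0.258611945237209
[0.0, 0.001, 0.0, 0.001, -0.0, 0.003, 10], [0.0, 0.003, -0.002, 0.001, -0.0, 0.003, 10], [0.0, 0.005, -0.004, 0.001, -0.0, 0.003, 10], [0.0, 0.007, -0.006, 0.001, -0.0, 0.003, 10], [0.0, 0.01, -0.008, 0.001, -0.0, 0.003, 10], [0.0, 0.012, -0.01, 0.001, -0.0, 0.003, 10], [0.0, 0.015, -0.011, 0.001, -0.0, 0.003, 10], [0.0, 0.017, -0.013, 0.001, -0.0, 0.003, 10], [0.0, 0.02, -0.014, 0.001, -0.0, 0.003, 10], [0.0, 0.023, -0.015, 0.001, -0.0, 0.003, 10], [0.0, 0.026, -0.017, 0.001, -0.0, 0.003, 10], [0.0, 0.029, -0.018, 0.001, -0.0, 0.003, 10], [0.0, 0.031, -0.018, 0.001, -0.0, 0.003, 10], [0.0, 0.034, -0.019, 0.001, -0.0, 0.003, 10], [0.0, 0.037, -0.02, 0.001, -0.0, 0.003, 10], [0.0, 0.04, -0.02, 0.001, -0.0, 0.003, 10], [0.0, 0.043, -0.02, 0.001, -0.0, 0.003, 10], [0.0, 0.046, -0.02, 0.001, -0.0, 0.003, 10], [0.0, 0.05, -0.02, 0.001, -0.0, 0.003, 10], [0.0, 0.053, -0.02, 0.001, -0.0, 0.003, 10], [0.0, 0.056, -0.02, 0.001, -0.0, 0.003, 10], [0.0, 0.059, -0.019, 0.001, -0.0, 0.003, 10], [0.0, 0.062, -0.018, 0.001, -0.0, 0.003, 10], [0.0, 0.065, -0.018, 0.001, -0.0, 0.003, 10], [0.0, 0.067, -0.017, 0.001, -0.0, 0.003, 10], [0.0, 0.07, -0.015, 0.001, -0.0, 0.003, 10],
```

Call:
jog_arm([
  [0.001,0.002,-0.001,0,0,0.003,10],
  [0.001,0.005,-0.004,0,0,0.003,10],
  [0.001,0.007,-0.006,0,0,0.003,10],
  [0.001,0.01,-0.008,0,0,0.003,10],
  [0.001,0.012,-0.01,0,0,0.003,10],
  [0.001,0.015,-0.011,0,0,0.003,10],
  [0.001,0.017,-0.013,0,0,0.003,10],
  [0.001,0.017,-0.013,0,0,0.003,10],
])

```text
time: 25.25
tool_pos: [0.631, -0.0632, 0.1715]
tcp_rot: [1.465, 0.73, -0.853]
wrist_force: [-4.0, -3.0, 5.5]
width: 0.266
```

```bash
python3 st.py "(0,-.0115)"; python3 gap.py; python3 rows.py 1.1 1.8 .05 .061 0 -.0115 .108
```

```text
25.25 pc [-0.0285  0.0423  0.1081] f [-0.2483 -3.3257  6.5939] tq [-0.3059  0.4245 -0.1727] w 0.2656747203821598 [ 0.0873  0.4644 -0.1415]
phi 1.083793542200456 r 0.060858315977933085 frad -2.8228537297801646 ftan -1.775834818087619
green far edge y 0.3042301750037988 0.26485578133116 126 red near edge 0.16708379361418865 0.26168587571009133
[0.0, 0.001, -0.001, 0.001, -0.0, -0.002, 10], [0.0, 0.004, -0.002, 0.001, -0.0, -0.002, 10], [0.0, 0.006, -0.003, 0.001, -0.0, -0.002, 10], [0.0, 0.009, -0.004, 0.001, -0.0, -0.002, 10], [0.0, 0.012, -0.005, 0.001, -0.0, -0.002, 10], [0.0, 0.015, -0.006, 0.001, -0.0, -0.002, 10], [0.0, 0.018, -0.006, 0.001, -0.0, -0.002, 10], [0.0, 0.021, -0.007, 0.001, -0.0, -0.002, 10], [0.0, 0.024, -0.007, 0.001, -0.0, -0.002, 10], [0.0, 0.027, -0.007, 0.001, -0.0, -0.002, 10], [0.0, 0.03, -0.007, 0.001, -0.0, -0.002, 10], [0.0, 0.033, -0.007, 0.001, -0.0, -0.002, 10], [0.0, 0.036, -0.007, 0.001, -0.0, -0.002, 10], [0.0, 0.039, -0.006, 0.001, -0.0, -0.002, 10], [0.0, 0.042, -0.006, 0.001, -0.0, -0.002, 10],
```

Call:
jog_arm([
  [0,0.003,-0.002,0,0,0,10],
  [0,0.006,-0.003,0,0,0,10],
  [0,0.009,-0.004,0,0,0,10],
  [0,0.012,-0.005,0,0,0,10],
  [0,0.015,-0.006,0,0,0,10],
  [0,0.015,-0.006,0,0,0,10],
])

```text
time: 25.9
tool_pos: [0.6441, -0.0588, 0.1795]
tcp_rot: [1.464, 0.729, -0.854]
wrist_force: [-2.8, -5.5, 1.8]
width: 0.261
```

```bash
python3 st.py "(0,-.0115)"; python3 gap.py; python3 rows.py 1.35 1.8 .05 .061 0 -.0115 .108
```

```text
25.9 pc [-0.0135  0.0478  0.1081] f [-1.0005 -5.6805  2.7421] tq [-0.634   0.464  -0.4569] w 0.2609836795237788 [ 0.0666  0.4789 -0.1106]
phi 1.3472635719800077 r 0.0608038365203974 frad -5.317347095990655 ftan -2.2348732575280716
green far edge y 0.3063971666077426 0.2662707865005623 124 red near edge 0.16949323798247556 0.26472913625229666
[0.0, 0.0, -0.0, 0.002, 0.001, -0.002, 10], [0.0, 0.003, -0.001, 0.002, 0.001, -0.002, 10], [0.0, 0.006, -0.001, 0.002, 0.001, -0.002, 10], [0.0, 0.009, -0.002, 0.002, 0.001, -0.002, 10], [0.0, 0.012, -0.002, 0.002, 0.001, -0.002, 10], [0.0, 0.015, -0.002, 0.002, 0.001, -0.002, 10], [0.0, 0.018, -0.002, 0.002, 0.001, -0.002, 10], [0.0, 0.021, -0.001, 0.002, 0.001, -0.002, 10], [0.0, 0.024, -0.001, 0.002, 0.001, -0.002, 10], [0.0, 0.027, -0.0, 0.002, 0.001, -0.002, 10],
```

Now smaller calls, 8 mm of arc (about 1 mm of pusher travel) at a time.

Call:
jog_arm([
  [0,0.002,0,0,0,0,10],
  [0,0.004,0,0,0,0,10],
  [0,0.006,0,0,0,0,10],
  [0,0.008,-0.001,0,0,0,10],
  [0,0.008,-0.001,0,0,0,10],
])

```text
time: 26.45
tool_pos: [0.6503, -0.0586, 0.1833]
tcp_rot: [1.463, 0.73, -0.855]
wrist_force: [-4.8, -3.4, 2.6]
width: 0.266
```

```bash
python3 st.py "(0,-.0115)"; python3 gap.py
```

```text
26.45 pc [-0.0063  0.0485  0.1081] f [-2.414  -3.8247  4.5786] tq [-0.5332  0.7094 -0.3423] w 0.26566837801138093 [ 0.0613  0.4881 -0.1038]
phi 1.466756088927742 r 0.06033819917251545 frad -3.553310319131926 ftan -2.7981315686528547
green far edge y 0.30689587134716906 0.2673570972177599 125 red near edge 0.17020177217578492 0.26501009787417995
```

Call:
jog_arm([
  [0,0.002,0,0,0,0,10],
  [0,0.004,0,0,0,0,10],
  [0,0.006,0,0,0,0,10],
  [0,0.008,0,0,0,0,10],
  [0,0.008,0,0,0,0,10],
])

```text
time: 27.0
tool_pos: [0.6546, -0.059, 0.1859]
tcp_rot: [1.461, 0.735, -0.859]
wrist_force: [-11.1, -4.1, 5.8]
width: 0.268
```

```bash
python3 st.py "(0,-.0115)"; python3 gap.py
```

```text
27.0 pc [-0.0012  0.0485  0.1079] f [-5.9688 -5.0604 10.6229] tq [-0.2509  1.4584 -0.2131] w 0.2680382293753388 [ 0.0588  0.501  -0.1012]
phi 1.5508477738394826 r 0.06001761040835942 frad -4.94036802211123 ftan -6.068561319025889
green far edge y 0.30705907548428385 0.26764038006367596 119 red near edge 0.17039427630612883 0.26501009787417995
```

Call:
jog_arm([
  [0,0.002,0,0,0,0,10],
  [0,0.004,0,0,0,0,10],
  [0,0.005,0,0,0,0,10],
  [0,0.005,0,0,0,0,10],
])

```text
time: 27.45
tool_pos: [0.6553, -0.059, 0.1862]
tcp_rot: [1.459, 0.742, -0.865]
wrist_force: [-16.0, -2.5, 8.4]
width: 0.262
```

```bash
python3 st.py "(0,-.0115)"; python3 gap.py
```

```text
27.45 pc [-0.0004  0.0485  0.1079] f [-8.8679 -3.8442 15.4166] tq [-0.2279  1.8981 -0.113 ] w 0.2622506045222464 [ 0.0568  0.5125 -0.0997]
phi 1.5638354265193237 r 0.06003639812960841 frad -3.7823645375417936 ftan -8.894420692823646
green far edge y 0.3073442418425932 0.2678732374344948 121 red near edge 0.17041677820306847 0.26501009787417995
```

The row is tight: a 5 mm command moved the grip only 0.8 mm, and the tangential force is about 7 N above running friction. Releasing and backing out along n.

Call:
jog_arm([
  [0,0,0,0,0,0,10],
  [0,0,0,0,0,0,40],
  [0,0,0,0,0,0,60],
  [0,0,0,0,0,0,60],
  [0,0,0,0,0,0,60],
  [-0.02,0,0,0,0,0,60],
  [-0.05,0,0,0,0,0,60],
  [-0.09,0,0,0,0,0,60],
  [-0.13,0,0,0,0,0,60],
  [-0.16,0,0,0,0,0,60],
  [-0.16,0,0,0,0,0,60],
  [-0.16,0,0,0,0,0,60],
])

```text
time: 28.7
tool_pos: [0.573, -0.0516, 0.3241]
tcp_rot: [1.459, 0.74, -0.863]
wrist_force: [-0.1, -0.3, -0.3]
width: 0.598
```

```bash
python3 st.py "(0,-.0115)"; python3 gap.py; python3 - <<'E'
from h import *
s=imaging.read_camera("side")[120:295,230:380]; t=imaging.read_camera("top")[150:260,280:430]
s=cv2.resize(s,None,fx=2.6,fy=2.6,interpolation=cv2.INTER_CUBIC);t=cv2.resize(t,None,fx=2.7,fy=2.7,interpolation=cv2.INTER_CUBIC)
c=np.zeros((max(s.shape[0],t.shape[0]),s.shape[1]+t.shape[1],3),np.uint8);c[:s.shape[0],:s.shape[1]]=s;c[:t.shape[0],s.shape[1]:]=t
cv2.imwrite("pics/end.png",c)
E
```

```text
28.7 pc [0.0025 0.0487 0.2685] f [-0.2399 -0.2845 -0.2392] tq [-0.0313  0.3084 -0.0099] w 0.5982967425874678 [ 0.0461  0.8194 -0.0912]
phi 1.612665766881343 r 0.06028076865102679 frad -0.2942610691716891 ftan -0.227750592055284
green far edge y 0.30703178695732425 0.26792398443352594 122 red near edge 0.17062877883522443 0.26501009787417995
```

View pics/end.png

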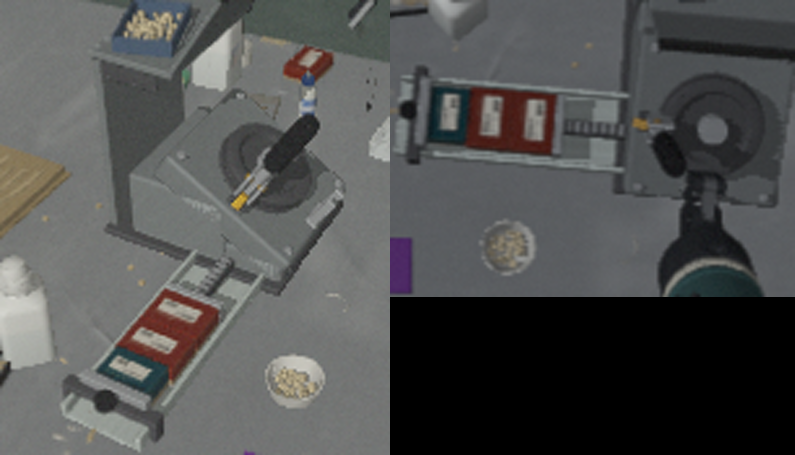

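```bash
python3 -c "
from workcell import finish_job
print(finish_job())"
```

```text
the job is handed in; nothing more can be done
None
```

The three boxes are closed up against the end stop with the handle out and released, and I handed the job in at about 29 s of the 67 s allowed. No verdict came back.

- **Handle:** My first grasp was too shallow and the handle slipped and folded back. I regrasped deeper, rolled the jaws a quarter turn about the free-turning grip, and pushed it out. It then stood out with nothing touching it. I had no direct reading of the fold angle or latch, so "latched" rests on that view and the last picture.
- **Cranking:** I turned the wheel clockwise about 7.6 rad, roughly 60 mm of pusher travel, in shrinking steps. I stopped when the force at the grip rose from about 2 N to about 9 N and a 5 mm command moved it only 0.8 mm. By the stated ratio of 8 N on the boxes per 1 N at the grip, that is about 55–70 N, under the 150 N crush limit.
- **After release:**
  - The handle is still out, and the boxes look flat and in line.
  - The near edge of the row moved only 0.2 mm.
  - The cup looks unmoved by eye; I did not measure it.
  - The wrist force is about zero, so the robot is touching nothing.
- **Disagreements:**
  - The centre of the cranking circle came out about 11 mm off my camera estimate. I put that down to the grip sliding in the pads and followed the measured forces instead.
  - The green box's far edge measured about 6 mm short of my estimate of the stop face (0.307 m against 0.313 m). I took this as camera error, because the force and the last picture show the row tight.

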